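# Clamp an opened phone and lay its parts out in order

### The arm

A 6-joint arm with a two-finger parallel gripper is mounted at the origin on the work surface. World frame = base frame: x ahead of the robot, y to its left, z up, the work surface at z = 0. Lengths are in m, angles in rad, forces in N, time in s.
With the tool pointing down it reaches from about 0.4 to 0.825 m from the base axis. Payload 7 kg.
Tool frame: the origin (TCP) lies midway between the tips of the shut fingers; the grasp point (between the pads) lies 19 mm behind it; x points along the fingers, z is the direction in which the jaws open and shut, and the axes are right-handed (so a half turn about x gives the same grasp; the last joint's range is limited). The gripper opens to 88 mm and grips with 3 to 60 N. Pads are 19 mm wide; open, the fingers measure 130 mm over their backs; the gripper's body (78 mm by 193 mm) begins 47 mm behind the grasp point.
Start: joints at [-0.962, 0.359, 0.012, 0, -1.224, -0.288], TCP at [0.213, -0.641, 0.203] pointing down, gripper open.
Joint ranges: [-3.07, 3.07], [-1.43, 2.12], [-1.02, 1.25], [-3.03, 1.67], [-3.05, -0], [-3.03, 3.03]. Speed limits (rad/s): [2.39, 2.39, 3.01, 3.14, 3.14, 3.14].

### API

Orientations are given as a unit quaternion [x, y, z, w].
In Python, from station import r gives the robot as it stands. The module is installed in compiled form; this text tells all that it offers.
- The arm moves only by the shell command python3 -m handwheel 'ROWS' [OPENING] [FORCE]. ROWS is JSON, a list that holds one entry, the list of rows, each a list of 4 numbers: the shift along the tool's x, y, z in cm, then the turn about the tool's x in rad. In form: [[[tx, ty, tz, roll], ...]]. A call has 1 to 5 rows; each row shifts and turns the commanded pose from where the row before left it, along the tool's axes as they then stand; what a row does not reach is not made up. A row lasts 1/8 s, in which the tool goes at most 62.5 mm and 10.7 degrees, less where a joint would pass 70% of its speed; a pose out of reach is approached as far as the arm can. A call with a gripper value outside its range is refused whole. OPENING is the closure, from 0 (fully open) to 1 (shut), set as the call begins (- or left out, the last holds). The fingers move at their own pace and stop on an object; FORCE is the grip in N (left out, the last holds). Time passes only in rows, so rows that do not move let the fingers close. It gives the time, the measured TCP pose, the force and the opening at its end, in the units of the state.
- r.state(): the state, without advancing time (a new reading comes with each control period).
- r.read_camera(name): name is "scene" or "top" or "wrist"; returns a dict with "image" (420x560x3 uint8, red, green, blue), "vfov" (degrees; the focal length in pixels is half the picture's height over the tangent of half this angle, whatever the lens; pixels are square), "cx", "cy" (the principal point, pixels), "dist_coeffs" ([k1, k2, p1, p2, k3] as OpenCV has them; the pictures are not rectified), "eye" and "rotation" of the camera in the world; the wrist camera has in their place "T_tool_cam" (4x4, takes a point from camera to tool coordinates, whose origin is the TCP and whose axes are the tool frame's). Camera axes: x right, y down, z forward; pixel columns grow to the right and rows downward; lengths in m; the calibration is good to about 2 mm. A picture is of the moment at which its call begins: read the wrist's pose just before it. There is no depth.
- r.job_done(): hands the job in, once; it reports no verdict.
Trained networks look in the newest picture that a camera, given by its name, has taken for a name from the list of things; names that differ only in an ending like _2 or _b are one class to them, and where a whole thing is asked for, a point or a joint stands for the part that bears it (a point fixed in the world has none). Each returns a list of dicts, best first, with "conf" (0 to 1); they miss things now and then, are a little off and sometimes report something else, mostly with a low value. They report only what shows in the picture. A call takes as long as a camera call. They do not tell look-alikes from the thing itself.
- r.look_for(camera, thing): "xy" ([column, row] in pixels, amid what is visible of it).
- r.spot_point(camera, thing): "xy" ([column, row] in pixels: a listed point, or the origin of a listed thing).
The state is a dict: "t": time; "q": joint angles; "joint_vel": joint speeds; "tau": joint torques, N m; "ee_pos": TCP position; "tool_rot": TCP orientation; "ft_force": force on the tool from outside, world axes, zero at the start; "ft_torque": the same for the moment, N m; "opening": finger opening in m.
Only numpy, scipy, OpenCV 4.12 (cv2) and the standard library are available. Lean on these libraries where they do the work, as an engineer would, in place of code of your own. Each camera call takes 0.05 s, during which the arm holds its last target.

### The job

Get the opened phone ready for reassembly. Press it squarely down into the spring-jaw holder until it sits home on the rests with a jaw gripping each end, and lay its three parts in one straight column on the light-grey parts mat, in the order in which they sit in the phone: the battery lengthwise in the middle of the mat, the main board crosswise behind it (on the side away from the robot) and the loudspeaker bar crosswise in front of it (towards the robot), with gaps of about 25 mm. Set things down, do not drop them, and leave the other tools and bottles where they are.

Things in the scene. Friction and masses are not known exactly. Their poses are not given: they have to be found in the camera images.
- phone: opened phone, no screen: flat aluminium tray, 132 (x) x 62 (y) x 8 mm (z), inside dark and empty with a 3 mm wide rim all round (floor 4 mm thick); two round camera rings at its +x end. About 90 g. Origin: centre of its underside; z up; x along its length. Starts flat on the bench (z = 0).
- battery: phone battery: flat dark bar, 80 (x) x 36 (y) x 6 mm (z), a brass strip across its +x end; about 45 g. Origin: centre of its underside; x along its length. Starts flat on the bench.
- board: main board: blue circuit board with steel shield cans, 30 (x) x 56 (y) mm, sides solid and 5 mm high, cans to 6.5 mm; about 30 g. Origin: centre of its underside; y along its length. Starts flat on the bench.
- speaker: loudspeaker bar: narrow black block with a steel plate and a slotted grille on top, 16 (x) x 54 (y) x 7 mm (z); about 20 g. Origin: centre of its underside; y along its length. Starts flat on the bench.
- holder: fixed phone holder, 232 (x) x 56 mm; origin under its centre, +x away from the robot. Spine 40 wide, 10 high; rests at x = +-42, tops z = 18 (phone's underside when home). Sprung jaw at each end: slope 25 deg from vertical, top z = 50 (146 apart), foot lip z = 28 (126 apart). A level phone pushed down (5 to 12 N) spreads the jaws and snaps under the lips. Free beside the phone's long sides.
- parts_mat: light-grey flat silicone parts mat fixed to the bench, 220 (x) x 100 (y) x 3 mm, turned at most 0.2 rad. Origin: centre of its underside (top face at z = 3 mm); x along its length, pointing away from the robot.
- tweezers: bystander: steel tweezers lying flat, about 130 mm long (x), 9 mm high, beyond the holder and mat. Origin: on the bench near their middle.
- syringe: bystander: green flux syringe lying on its side, about 160 mm long (x), 18 mm high, at the right. Origin: on the bench under its barrel.
- pump_bottle: bystander: white pump dispenser with a steel top, 60 mm across, 110 mm high, at the left. Origin: centre of its underside.
- spudger: bystander: thin black plastic pry stick, 136 mm long (x), 8 mm thick, between the holder and the mat. Origin: on the bench under its middle.
Mind the look-alikes: they are no part of the job. Leave any red look-alike of the board alone.

How it is judged:
By the outcome, as a careful person would: the job done as asked, in the order asked, and still so for the second after the job is handed in, with the robot touching nothing.
It also fails if it takes over 99 s, if anything falls off the work surface, if the arm or the gripper's body presses on something with over 40 N, if the wrist force passes 120 N, or if a joint passes its speed limit or range.

## Working session

There is one attempt and no reset: what is moved stays moved. The work goes in short steps, Python scripts to look and compute and a shell command to move; the robot and the scene stay as the last step left them, time stands still between calls to the robot, and variables do not carry over. Pictures are saved under pics/ and viewed, and the job is handed in when it is done.

```bash
ls; mkdir -p pics
python3 - <<'E'
from station import r
import cv2
s=r.state(); print({k:(v if not hasattr(v,'tolist') else v.tolist()) for k,v in s.items()})
for n in ["scene","top"]:
    c=r.read_camera(n); cv2.imwrite(f"pics/{n}0.png",c["image"][:,:,::-1])
    print(n,{k:v for k,v in c.items() if k!="image"})
    for th in ["phone","battery","board","speaker","holder","parts_mat","spudger"]:
        print(th,[(d['xy'],d['conf']) for d in r.look_for(n,th)][:3],[(d['xy'],d['conf']) for d in r.spot_point(n,th)][:3])
print(r.state()['t'])
E
```

```text
pics
{'t': 0.0, 'q': [-0.9619017414887274, 0.3593866338356392, 0.011063925973716247, -0.00036461178074128313, -1.2240785243045171, -0.2880733515687715], 'joint_vel': [-0.0011071814524947535, -0.001083954559310157, 0.00026597891836264813, -0.000639830425592584, -0.0006942630473067035, 0.0011802828853119515], 'tau': [0.0007128650395316072, -58.2715380191803, 29.308252930641174, 6.99788823723793, 0.006977907323744148, -0.00012456347121769795], 'ee_pos': [0.21265553982130658, -0.6400779820131247, 0.20252246915370836], 'tool_rot': [-0.572921340573557, 0.41345260664305855, 0.5739122443509062, 0.4140565364289813], 'ft_force': [-0.1832791646708194, 0.13351232838339216, 0.12631281249856066], 'ft_torque': [-0.02985713274146306, -0.018249575565411333, -0.032281620499957184], 'opening': 0.08767110533560872}
scene {'vfov': 57.200788331286624, 'cx': 279.51362992506006, 'cy': 206.16114739522402, 'dist_coeffs': array([-0.10284742,  0.        ,  0.        ,  0.        ,  0.        ]), 'eye': array([ 1.26667714, -0.41704899,  0.6673578 ]), 'rotation': array([ 0.7746473 ,  0.45530285, -0.21674856, -0.3
[... 659 characters left out ...]
       ,  0.        ]), 'eye': array([0.25965621, 0.01891923, 1.53820969]), 'rotation': array([ 0.70676641, -0.70124228,  0.06879658, -0.06330517])}
phone [] [([164.7, 234.8], 0.66)]
battery [([181.3, 176.9], 0.64)] [([182.7, 179.7], 0.68)]
board [([445.2, 262.7], 0.74), ([410.4, 244.8], 0.49), ([405.2, 279.7], 0.49)] [([410.9, 243.4], 0.78), ([403.8, 276.9], 0.74), ([443.5, 265.0], 0.68)]
speaker [([383.7, 182.0], 0.63)] [([386.2, 182.9], 0.45)]
holder [([316.1, 202.2], 0.69), ([384.6, 184.5], 0.51), ([447.5, 203.8], 0.45)] [([311.9, 207.2], 0.94)]
parts_mat [([244.0, 211.9], 0.66)] [([246.0, 211.1], 0.88)]
spudger [([283.2, 191.0], 0.67), ([409.6, 243.9], 0.45)] [([282.8, 187.7], 0.5)]
1.5
```

View pics.

Run:
```python
import cv2
a=cv2.imread("pics/top0.png"); cv2.imwrite("pics/top0c.png",cv2.resize(a[110:320,100:500],None,fx=2,fy=2,interpolation=cv2.INTER_CUBIC))
a=cv2.imread("pics/scene0.png"); cv2.imwrite("pics/scene0c.png",cv2.resize(a[100:350,50:450],None,fx=2,fy=2,interpolation=cv2.INTER_CUBIC))
```

```text
(no output)
```

View pics/top0c.png

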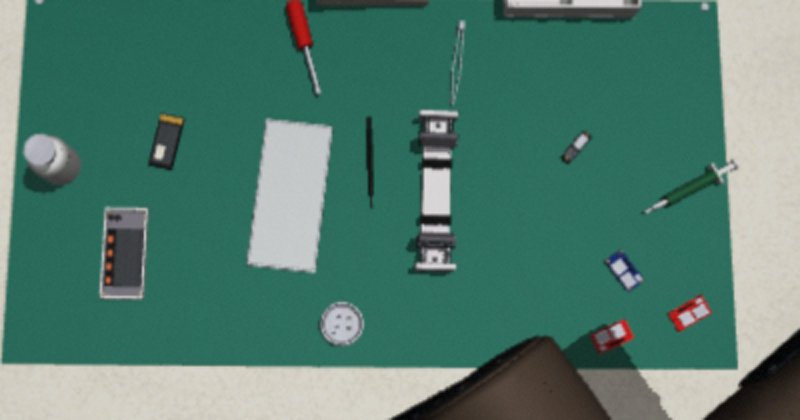

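View pics/scene0c.png

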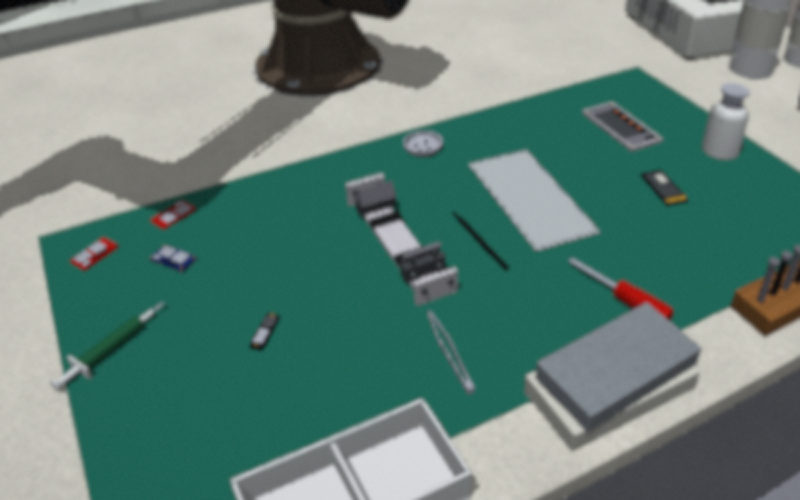

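```bash
cat > h.py <<'E'
import numpy as np, cv2
from scipy.spatial.transform import Rotation as R
def K(c):
    h=c["image"].shape[0]; f=h/2/np.tan(np.radians(c["vfov"]/2))
    return np.array([[f,0,c["cx"]],[0,f,c["cy"]],[0,0,1.]])
def pose(c,st=None):
    if "eye" in c: return R.from_quat(c["rotation"]).as_matrix() if np.size(c["rotation"])==4 else c["rotation"], np.array(c["eye"])
    T=np.array(c["T_tool_cam"]); Rt=R.from_quat(st["tool_rot"]).as_matrix()
    return Rt@T[:3,:3], Rt@T[:3,3]+np.array(st["ee_pos"])
def px2w(c,uv,z,st=None):
    Rm,e=pose(c,st)
    u=cv2.undistortPoints(np.array(uv,float).reshape(-1,1,2),K(c),np.array(c["dist_coeffs"])).reshape(-1,2)
    d=np.c_[u,np.ones(len(u))]@Rm.T
    return e+d*((z-e[2])/d[:,2])[:,None]
def w2px(c,P,st=None):
    Rm,e=pose(c,st)
    Rw=Rm.T; 
    return cv2.projectPoints(np.array(P,float).reshape(-1,1,3),cv2.Rodrigues(Rw)[0],-Rw@e,K(c),np.array(c["dist_coeffs"]))[0].reshape(-1,2)
def tool(st):
    M=R.from_quat(st["tool_rot"]).as_matrix(); return np.array(st["ee_pos"]),M
def yawz(st):
    "world heading of tool z axis (jaw direction), and x axis tilt"
    p,M=tool(st); return np.arctan2(M[1,2],M[0,2])
def segrect(c,box,z,st=None,val=None):
    "non-green blob inside box -> minAreaRect in world at height z"
    im=c["image"].astype(int); x0,y0,x1,y1=box
    m=np.zeros(im.shape[:2],np.uint8)
    g=im[:,:,1]-np.maximum(im[:,:,0],im[:,:,2])
    m[y0:y1,x0:x1]=(g[y0:y1,x0:x1]<25)
    if val is not None: m&=val(im).astype(np.uint8)
    n,l,s,_=cv2.connectedComponentsWithStats(m)
    if n<2: return None
    k=1+np.argmax(s[1:,4]); cs,_=cv2.findContours((l==k).astype(np.uint8),cv2.RETR_EXTERNAL,cv2.CHAIN_APPROX_NONE)
    ct=max(cs,key=len).reshape(-1,2)
    W=px2w(c,ct,z,st)[:,:2]
    (cx,cy),(w,h),a=cv2.minAreaRect((W*1000).astype(np.float32))
    a=np.radians(a)
    if w<h: w,h=h,w; a+=np.pi/2
    a=(a+np.pi/2)%np.pi-np.pi/2
    return np.round([cx,cy,w,h],1).tolist(), round(a,3), s[k].tolist()
E
python3 - <<'E'
from h import *
from station import r
s=r.state();p,M=tool(s);print(p,"\n",M.round(4),yawz(s))
c=r.read_camera("top")
for n,b,z in [("phone",(142,205,182,264),.008),("battery",(170,162,197,198),.006),("board",(398,230,425,260),.005),("speaker",(378,170,400,195),.007),("mat",(220,165,268,250),.003),("holder",(305,160,332,248),.03),("spud",(278,160,290,220),.004)]:
    print(n,segrect(c,b,z))
E
```

```text
[ 0.21281985 -0.64054044  0.2034658 ] 
 [[-0.     -0.949  -0.3153]
 [ 0.     -0.3153  0.949 ]
 [-1.      0.      0.    ]] 1.891603831670051
phone ([457.8, 359.4, 173.7, 114.6], np.float64(0.042), [142, 205, 40, 59, 2360])
battery ([620.9, 303.6, 109.0, 77.7], np.float64(0.038), [170, 162, 27, 36, 972])
board ([432.7, -367.9, 87.9, 76.6], np.float64(-0.032), [398, 230, 27, 30, 810])
speaker ([618.4, -307.1, 75.5, 62.9], np.float64(-0.027), [378, 170, 22, 25, 550])
mat ([541.5, 123.4, 252.0, 140.4], np.float64(0.012), [220, 165, 48, 85, 4080])
holder ([549.0, -95.7, 257.6, 76.6], np.float64(-0.001), [305, 160, 27, 88, 2376])
spud ([594.2, 4.8, 178.8, 32.9], np.float64(0.009), [278, 160, 12, 60, 720])
```

```bash
python3 - <<'E'
import re
t=open('h.py').read()
t=t.replace('''    g=im[:,:,1]-np.maximum(im[:,:,0],im[:,:,2])
    m[y0:y1,x0:x1]=(g[y0:y1,x0:x1]<25)
''','''    bg=np.median(im[y0:y1,x0:x1].reshape(-1,3),axis=0) if BG is None else np.array(BG)
    d=np.abs(im-bg).max(2)
    m[y0:y1,x0:x1]=(d[y0:y1,x0:x1]>TH)
''').replace("def K(c)","BG=None;TH=28\ndef K(c)")
open('h.py','w').write(t)
E
python3 - <<'E'
import h
from h import *
from station import r
c=r.read_camera("top")
print(c["image"][220,200],c["image"][175,350],c["image"][205,175],c["image"][240,420])
h.BG=c["image"][200,350].astype(int)
for n,b,z in [("phone",(142,205,182,264),.008),("battery",(170,162,197,198),.006),("board",(398,230,425,260),.005),("speaker",(378,170,400,195),.007),("mat",(220,165,268,250),.003),("holder",(305,160,332,248),.03),("spud",(278,160,290,220),.004)]:
    print(n,segrect(c,b,z))
E
```

```text
[ 43 109  92] [ 44 110  93] [ 42 107  91] [ 46 112  95]
phone ([451.5, 358.5, 135.3, 66.4], np.float64(-0.007), [149, 213, 26, 47, 1065])
battery ([617.6, 304.0, 81.8, 38.5], np.float64(-0.2), [174, 167, 19, 28, 352])
board ([431.1, -369.0, 57.0, 32.8], np.float64(0.606), [402, 235, 20, 21, 215])
speaker ([614.2, -303.3, 57.2, 17.9], np.float64(-0.713), [380, 175, 16, 17, 110])
mat ([539.8, 119.4, 222.9, 102.2], np.float64(-0.105), [223, 169, 43, 78, 2590])
holder ([542.6, -90.6, 244.4, 69.7], np.float64(-0.022), [305, 164, 25, 84, 1501])
spud ([590.8, 2.0, 136.2, 8.9], np.float64(0.007), [283, 168, 4, 46, 146])
```

```bash
cat >> h.py <<'E'
def go(r,target,head=None):
    "print what to type: roll first, then total shift in tool axes (cm) after roll"
    s=r.state(); p,M=tool(s); hd=yawz(s); d=0
    if head is not None:
        d=(head-hd+np.pi)%(2*np.pi)-np.pi
        print("roll",round(-d,3)); 
    Rz=R.from_euler('z',d).as_matrix(); M2=Rz@M
    print("pos",(p*1000).round(1),"head",round(hd,3),"shift cm (after roll)",((np.array(target)-p)@M2*100).round(2),"t",round(s['t'],2),"F",np.round(s['ft_force'],1),"open",round(s['opening'],4),"q6",round(s['q'][5],2))
E
python3 - <<'E'
from h import *
from station import r
s=r.state();c=r.read_camera("wrist");print(c["T_tool_cam"].round(3),c["vfov"],c["cx"],c["cy"],c["dist_coeffs"])
go(r,[.5,-.09,.28],1.55)
E
```

```text
[[ 0.001 -0.294  0.956 -0.182]
 [ 0.001 -0.956 -0.294  0.08 ]
 [ 1.     0.002 -0.001 -0.   ]
 [ 0.     0.     0.     1.   ]] 66.63354275671323 280.18390311629264 213.00891664231915 [-0.058639  0.        0.        0.        0.      ]
roll 0.342
pos [ 212.8 -640.6  203.5] head 1.892 shift cm (after roll) [ -7.66 -27.57  55.64] t 1.65 F [-0.1  0.1  0.5] open 0.0874 q6 -0.29
```

```bash
python3 -m handwheel '[[[-1.5,0,0,0.171],[-1,0,0,0.171],[-0.7,-2.5,5.5,0],[-0.7,-2.5,5.5,0],[-0.7,-2.5,5.5,0]]]' 0 20; python3 -m handwheel '[[[-0.7,-2.5,5.5,0],[-0.6,-2.5,5.5,0],[-0.6,-2.5,5.5,0],[-0.6,-2.5,5.5,0],[-0.6,-2.5,5.5,0]]]'; python3 -m handwheel '[[[-0.6,-2.5,5.5,0],[-0.6,-2.5,5.5,0],[0,0,0,0],[0,0,0,0]]]'
python3 - <<'E'
from h import *
from station import r
go(r,[.48,-.09,.28],1.55)
s=r.state();c=r.read_camera("wrist")
cv2.imwrite("pics/w1.png",c["image"][:,:,::-1])
import pickle; pickle.dump((s,c),open("w1.pkl","wb"))
E
```

```text
t: 2.28
ee_pos: [0.2917, -0.4757, 0.2496]
tool_rot: [-0.495, 0.505, 0.494, 0.505]
ft_force: [1.3, -0.2, 0.7]
opening: 0.0876
t: 2.9
ee_pos: [0.4226, -0.2031, 0.2812]
tool_rot: [-0.495, 0.505, 0.494, 0.506]
ft_force: [2.3, -0.4, 0.3]
opening: 0.0877
t: 3.4
ee_pos: [0.4743, -0.0957, 0.2924]
tool_rot: [-0.495, 0.505, 0.495, 0.505]
ft_force: [0.0, -0.2, 0.3]
opening: 0.0873
roll 0.001
pos [474.3 -95.7 292.4] head 1.551 shift cm (after roll) [ 1.24 -0.56  0.59] t 3.4 F [ 0.  -0.2  0.3] open 0.0873 q6 -1.8
```

View pics/w1.png

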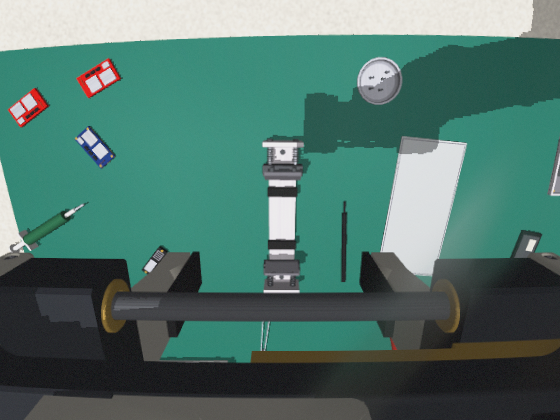

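Run:
```python
import pickle,cv2
from h import *
s,c=pickle.load(open("w1.pkl","rb"))
a=c["image"][130:300,235:335,::-1]; 
cv2.imwrite("pics/w1c.png",cv2.resize(a,None,fx=3.4,fy=3.4,interpolation=cv2.INTER_CUBIC))
# predicted holder features for centre guess
from station import r
def pts(cx,cy,a):
    L=[(x,y,z) for (x,y,z) in [(-116,-28,10),(-116,28,10),(-60,-20,10),(-60,20,10),(-42,0,18),(42,0,18),(-73,-28,50),(-73,28,50),(73,-28,50),(73,28,50),(20,20,10),(20,-20,10),(116,28,10)]]
    ca,sa=np.cos(a),np.sin(a)
    return [(cx+(x*ca-y*sa)/1e3,cy+(x*sa+y*ca)/1e3,z/1e3) for x,y,z in L]
print(w2px(c,pts(.5426,-.0906,-.02),s).round(1))
```

```text
[[265.6 138.6]
 [304.9 138.7]
 [271.5 177.4]
 [298.6 177.5]
 [285.1 190.6]
 [284.7 243.8]
 [264.6 173.4]
 [306.4 173.5]
 [265.9 271.6]
 [303.8 271.7]
 [297.7 228.7]
 [271.8 228.6]
 [301.5 283.8]]
```

View pics/w1c.png

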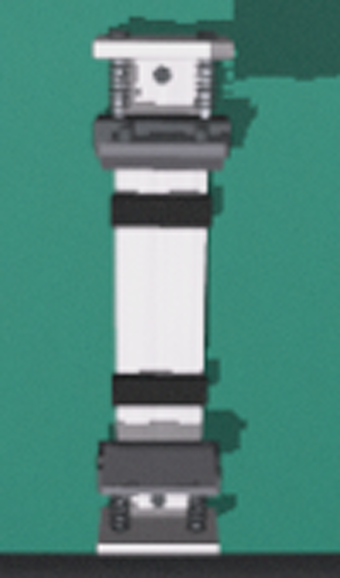

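Run:
```python
import pickle,cv2
from h import *
s,c=pickle.load(open("w1.pkl","rb"))
def f(u,v,z): return (px2w(c,[(235+u/3.4-.35,130+v/3.4-.35)],z,s)[0]*1000).round(1)
for n,u,v,z in [("rest1",160,210,.018),("rest2",159,389,.018),("r1 l",111,210,.018),("r1 r",208,210,.018),("r1 top",160,194,.018),("r1 bot",160,227,.018),("r2 top",160,375,.018),("r2 bot",160,404,.018),("sp tl",115,240,.01),("sp tr",208,240,.01),("sp bl",114,365,.01),("sp br",206,365,.01),("jaw1L",94,148,.05),("jaw1R",231,148,.05),("jaw2L",98,470,.05),("jaw2R",221,470,.05)]: print(n,f(u,v,z))
import h
h.BG=np.array(c["image"][200,340],int); print(h.BG)
print("mat",segrect(c,(376,134,470,278),.003,s))
print("board",segrect(c,(70,120,120,170),.005,s))
print("phone? speaker")
```

```text
rest1 [501.7 -94.7  18. ]
rest2 [584.9 -96.6  18. ]
r1 l [ 501.3 -115.8   18. ]
r1 r [502.1 -74.   18. ]
r1 top [494.7 -94.6  18. ]
r1 bot [509.2 -94.8  18. ]
r2 top [578. -96.  18.]
r2 bot [592.2 -96.2  18. ]
sp tl [ 516.8 -114.8   10. ]
sp tr [517.6 -73.7  10. ]
sp bl [ 576. -117.   10.]
sp br [576.7 -74.9  10. ]
jaw1L [ 468.6 -120.2   50. ]
jaw1R [469.6 -66.2  50. ]
jaw2L [ 608.9 -123.4   50. ]
jaw2R [609.8 -70.2  50. ]
[ 57 141 122]
mat ([540.2, 130.9, 247.2, 159.1], np.float64(0.068), [376, 134, 94, 144, 10916])
board ([431.2, -369.1, 58.5, 34.6], np.float64(0.639), [75, 126, 41, 43, 868])
phone? speaker
```

Run:
```python
from h import *
from station import r
go(r,[.4515,.3585,.10],1.564)
```

```text
roll -0.015
pos [474.  -96.4 292.4] head 1.549 shift cm (after roll) [19.24  2.56 45.47] t 3.45 F [-1.1  0.1  0.2] open 0.0877 q6 -1.8
```

```bash
python3 -m handwheel '[[[1,0.3,5.6,-0.015],[1,0.3,5.6,0],[1,0.3,5.6,0],[1.5,0.3,5.6,0],[2.5,0.3,5.6,0]]]' 0 40; python3 -m handwheel '[[[2.5,0.3,5.6,0],[2.5,0.3,5.6,0],[2.5,0.3,5.6,0],[2.5,0.2,0.7,0],[1,0,0,0]]]'; python3 -m handwheel '[[[0,0,0,0],[0,0,0,0]]]'
python3 - <<'E'
from h import *
from station import r
go(r,[.4515,.3585,.002],1.564)
s=r.state();c=r.read_camera("wrist")
cv2.imwrite("pics/w2.png",c["image"][:,:,::-1])
E
```

```text
t: 4.08
ee_pos: [0.4625, 0.1847, 0.223]
tool_rot: [-0.498, 0.501, 0.498, 0.503]
ft_force: [1.5, -0.3, -0.5]
opening: 0.0876
t: 4.7
ee_pos: [0.452, 0.3578, 0.1107]
tool_rot: [-0.498, 0.503, 0.498, 0.501]
ft_force: [-0.6, -1.1, 0.7]
opening: 0.0878
t: 4.95
ee_pos: [0.453, 0.3587, 0.1138]
tool_rot: [-0.498, 0.501, 0.498, 0.503]
ft_force: [-0.8, -0.9, 0.6]
opening: 0.0875
roll -0.001
pos [453.  358.7 113.8] head 1.563 shift cm (after roll) [11.18  0.17 -0.03] t 4.95 F [-0.8 -0.9  0.6] open 0.0875 q6 -2.59
```

View pics/w2.png

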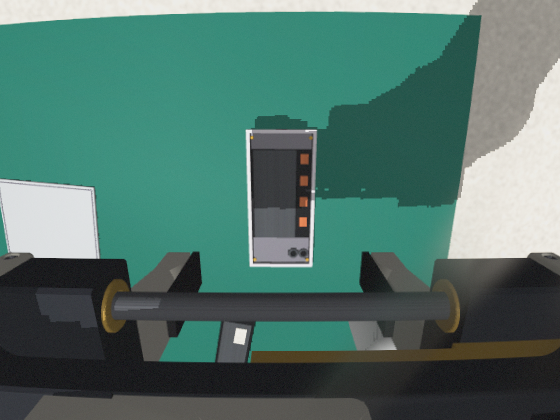

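Run:
```python
from h import *
from station import r
s=r.state();c=r.read_camera("wrist")
print((px2w(c,[(246.5,130),(316.5,130),(250,267.5),(313,267.5)],.008,s)*1000).round(1))
```

```text
[[385.5 329.5   8. ]
 [385.8 390.9   8. ]
 [518.5 328.1   8. ]
 [518.9 391.    8. ]]
```

```bash
python3 -m handwheel '[[[4,0.1,0.1,0],[4,0,0,0],[2,0,0,0],[0.8,0,0,0],[0,0,0,0]]]';  python3 -m handwheel '[[[0,0,0,0],[0,0,0,0]]]'
python3 - <<'E'
from h import *
from station import r
go(r,[.452,.359,.002],1.564)
E
```

```text
t: 5.68
ee_pos: [0.4514, 0.3603, 0.0049]
tool_rot: [-0.498, 0.501, 0.498, 0.502]
ft_force: [-0.2, -0.4, -0.7]
opening: 0.0878
t: 5.92
ee_pos: [0.4515, 0.3608, 0.0055]
tool_rot: [-0.498, 0.501, 0.499, 0.502]
ft_force: [-1.2, -0.3, -0.3]
opening: 0.0876
roll 0.001
pos [451.5 360.8   5.5] head 1.565 shift cm (after roll) [ 0.35 -0.05 -0.18] t 5.92 F [-1.2 -0.3 -0.3] open 0.0876 q6 -2.59
```

```bash
python3 -m handwheel '[[[0.3,0,-0.1,0],[0,0,0,0]]]'; python3 -m handwheel '[[[0,0,0,0],[0,0,0,0],[0,0,0,0],[0,0,0,0],[0,0,0,0]]]' 1 40; python3 -m handwheel '[[[0,0,0,0],[0,0,0,0]]]'
```

```text
t: 6.18
ee_pos: [0.451, 0.359, 0.0014]
tool_rot: [-0.498, 0.502, 0.498, 0.502]
ft_force: [-0.1, 0.7, 0.2]
opening: 0.0873
t: 6.8
ee_pos: [0.4511, 0.3592, 0.0014]
tool_rot: [-0.498, 0.502, 0.498, 0.502]
ft_force: [0.1, 0.3, 0.8]
opening: 0.043
t: 7.05
ee_pos: [0.4511, 0.3593, 0.0015]
tool_rot: [-0.498, 0.502, 0.498, 0.502]
ft_force: [-0.7, 1.2, 0.1]
opening: 0.023
```

```bash
python3 -m handwheel '[[[-2,0,0,0],[-3,0,0,0],[-5,0,0,0],[0,0,0,0]]]' 0.3
python3 - <<'E'
from h import *
from station import r
go(r,[.452,.359,.002],1.564)
s=r.state();c=r.read_camera("wrist")
cv2.imwrite("pics/w3.png",c["image"][:,:,::-1])
E
```

```text
t: 7.55
ee_pos: [0.4529, 0.3614, 0.1057]
tool_rot: [-0.498, 0.499, 0.499, 0.504]
ft_force: [0.4, 0.3, -1.0]
opening: 0.0573
roll 0.001
pos [452.9 361.4 105.7] head 1.565 shift cm (after roll) [10.37  0.14 -0.31] t 7.55 F [ 0.4  0.3 -1. ] open 0.0573 q6 -2.59
```

View pics/w3.png

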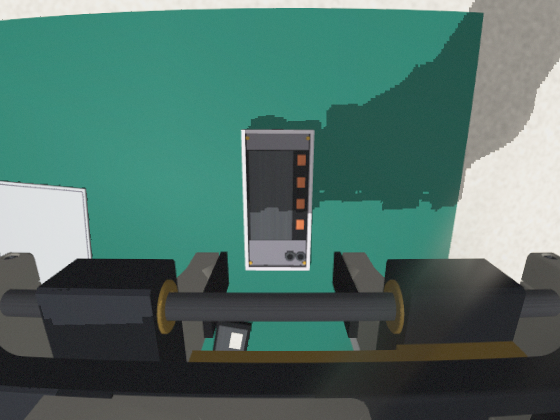

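Run:
```python
from h import *
from station import r
s=r.state();c=r.read_camera("wrist");p,M=tool(s)
for d in [(0,0,0),(0,0,.028),(0,0,-.028),(-.019,0,.028),(-.04,0,.028)]:
    print(d,w2px(c,[p+M@np.array(d)],s).round(0))
print(w2px(c,[(.452,.359,.008)],s))
c=r.read_camera("scene"); print(w2px(c,[p]))
u,v=w2px(c,[p])[0].astype(int)
a=c["image"][max(v-110,0):v+90,max(u-130,0):u+130,::-1]
cv2.imwrite("pics/s3.png",cv2.resize(a,None,fx=3,fy=3,interpolation=cv2.INTER_CUBIC)); print(max(u-130,0),max(v-110,0))
```

```text
(0, 0, 0) [[281. 250.]]
(0, 0, 0.028) [[326. 250.]]
(0, 0, -0.028) [[235. 250.]]
(-0.019, 0, 0.028) [[330. 264.]]
(-0.04, 0, 0.028) [[337. 282.]]
[[278.77770265 207.14861688]]
[[364.71765769 135.45950379]]
234 25
```

View pics/s3.png

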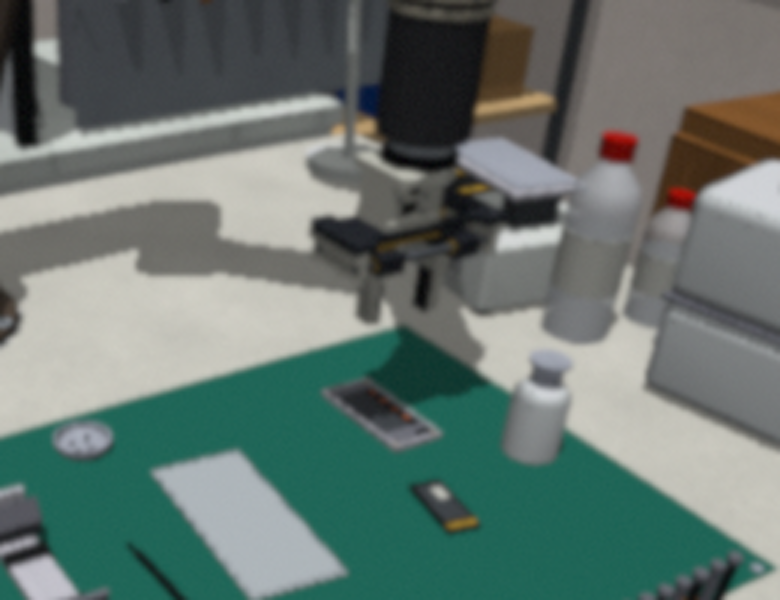

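Run:
```python
from h import *
from station import r
s=r.state();c=r.read_camera("wrist");p,M=tool(s);print(s['opening'],p)
for dep in (0,.01,.015,.02,.025,.03):
  print(dep,[w2px(c,[p+M@np.array((-dep,y,sg*s['opening']/2))],s).round(0).tolist()[0] for y in(.0095,-.0095) for sg in (-1,1)])
a=c["image"][230:340,150:410,::-1]
a=cv2.convertScaleAbs(a,alpha=2.2,beta=20)
cv2.imwrite("pics/w3c.png",cv2.resize(a,None,fx=3,fy=3,interpolation=cv2.INTER_CUBIC))
```

```text
0.06089675323884876 [0.4507454  0.3589356  0.10112225]
0 [[231.0, 236.0], [331.0, 236.0], [232.0, 264.0], [329.0, 264.0]]
0.01 [[228.0, 242.0], [333.0, 242.0], [230.0, 271.0], [331.0, 271.0]]
0.015 [[227.0, 245.0], [334.0, 245.0], [228.0, 275.0], [333.0, 275.0]]
0.02 [[225.0, 249.0], [336.0, 249.0], [227.0, 279.0], [334.0, 280.0]]
0.025 [[224.0, 252.0], [337.0, 253.0], [226.0, 284.0], [336.0, 284.0]]
0.03 [[222.0, 256.0], [339.0, 257.0], [224.0, 288.0], [337.0, 289.0]]
```

View pics/w3c.png

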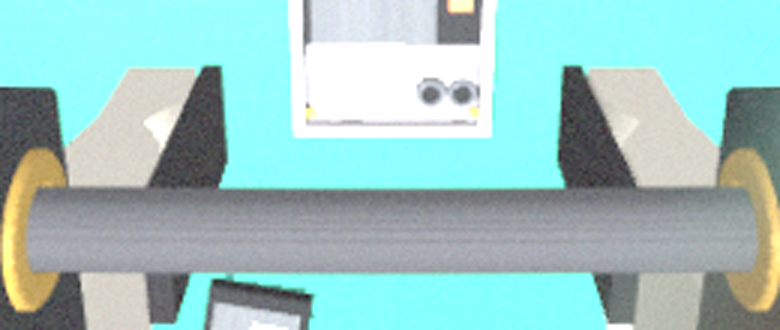

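```bash
python3 -m handwheel '[[[0,0,0,0],[0,0,0,0],[0,0,0,0],[0,0,0,0],[0,0,0,0]]]' 1 10; python3 -m handwheel '[[[0,0,0,0],[0,0,0,0],[0,0,0,0]]]'
python3 - <<'E'
from h import *
from station import r
s=r.state();c=r.read_camera("wrist");p,M=tool(s);print(s['opening'],p)
for dep in (0,.01,.015,.02,.025,.03):
  print(dep,[w2px(c,[p+M@np.array((-dep,y,sg*s['opening']/2))],s).round(0).tolist()[0] for y in(.0095,-.0095) for sg in (-1,1)])
a=c["image"][200:310,150:410,::-1]
a=cv2.convertScaleAbs(a,alpha=2.2,beta=20)
cv2.imwrite("pics/w4c.png",cv2.resize(a,None,fx=3,fy=3,interpolation=cv2.INTER_CUBIC))
E
```

```text
t: 8.38
ee_pos: [0.4511, 0.3592, 0.1014]
tool_rot: [-0.498, 0.502, 0.498, 0.502]
ft_force: [0.8, -0.6, 0.0]
opening: 0.0169
t: 8.75
ee_pos: [0.4511, 0.3592, 0.1015]
tool_rot: [-0.498, 0.502, 0.498, 0.502]
ft_force: [-0.5, 0.5, 0.3]
opening: 0.0007
0.0007048423971400814 [0.45107379 0.35924164 0.1015012 ]
0 [[280.0, 236.0], [281.0, 236.0], [280.0, 264.0], [281.0, 264.0]]
0.01 [[280.0, 242.0], [281.0, 242.0], [280.0, 271.0], [281.0, 271.0]]
0.015 [[280.0, 245.0], [281.0, 245.0], [280.0, 275.0], [281.0, 275.0]]
0.02 [[280.0, 249.0], [281.0, 249.0], [280.0, 280.0], [281.0, 280.0]]
0.025 [[280.0, 253.0], [281.0, 253.0], [280.0, 284.0], [281.0, 284.0]]
0.03 [[280.0, 256.0], [281.0, 257.0], [280.0, 289.0], [281.0, 289.0]]
```

View pics/w4c.png

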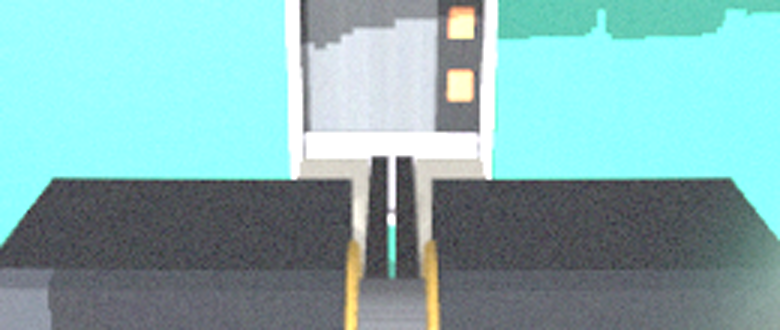

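```bash
python3 -m handwheel '[[[3,0,-3.5,0],[2,0,-3.5,0],[2,0,0,0],[0.2,0,0,0],[0,0,0,0]]]'; for i in 1 2 3; do :; done; python3 -m handwheel '[[[0.15,0,0,0],[0,0,0,0]]]' |grep -E "pos|force"; python3 -m handwheel '[[[0.15,0,0,0],[0,0,0,0]]]' |grep -E "pos|force";python3 -m handwheel '[[[0.15,0,0,0],[0,0,0,0]]]' |grep -E "pos|force"
```

```text
t: 9.43
ee_pos: [0.451, 0.2898, 0.0299]
tool_rot: [-0.499, 0.501, 0.499, 0.502]
ft_force: [0.8, -0.5, -0.2]
opening: 0.0003
ee_pos: [0.4508, 0.2897, 0.0284]
ft_force: [-0.3, 0.4, -0.7]
ee_pos: [0.4506, 0.2892, 0.0264]
ft_force: [-1.0, 0.1, -0.1]
ee_pos: [0.4506, 0.2891, 0.0248]
ft_force: [0.5, -0.2, -0.5]
```

```bash
python3 -m handwheel '[[[0.15,0,0,0],[0,0,0,0]]]' |grep -E "pos|force"; python3 -m handwheel '[[[0.15,0,0,0],[0,0,0,0]]]' |grep -E "pos|force";python3 - <<'E'
from h import *
from station import r
c=r.read_camera("scene");a=c["image"][60:220,300:460,::-1]
cv2.imwrite("pics/s5.png",cv2.resize(a,None,fx=4,fy=4,interpolation=cv2.INTER_CUBIC))
E
```

```text
ee_pos: [0.4506, 0.2891, 0.0233]
ft_force: [-1.2, -0.3, 0.4]
ee_pos: [0.4506, 0.2892, 0.0218]
ft_force: [0.9, -0.5, -0.1]
```

View pics/s5.png

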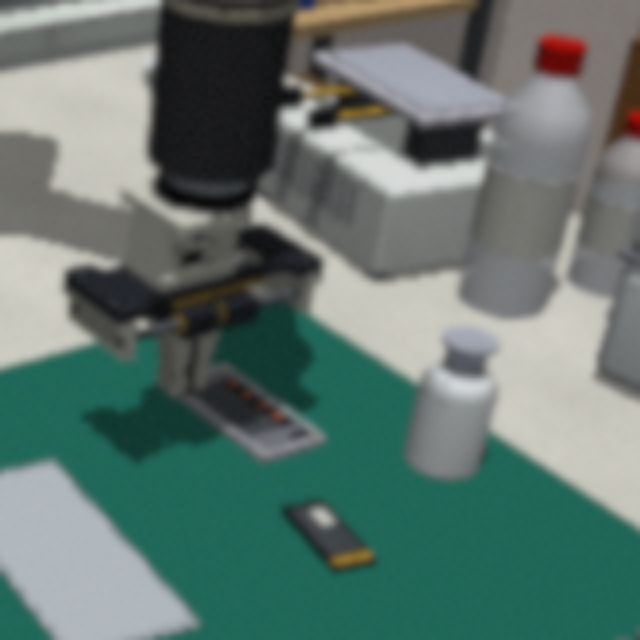

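Run:
```python
from h import *
from station import r
c=r.read_camera("scene")
for z in (0,.02,.04): print(z,(w2px(c,[(.4506,.289,z)])-[300,60])*4)
```

```text
0 [[171.78264902 434.35050587]]
0.02 [[174.50999411 413.29273938]]
0.04 [[177.27951332 391.83464216]]
```

```bash
python3 -m handwheel '[[[0.8,0,0,0],[0.7,0,0,0],[0,0,0,0]]]' |grep -E "pos|force"; for_ign=1; python3 -m handwheel '[[[0.2,0,0,0],[0,0,0,0]]]' |grep -E "pos|force";python3 -m handwheel '[[[0.2,0,0,0],[0,0,0,0]]]' |grep -E "pos|force";python3 -m handwheel '[[[0.2,0,0,0],[0,0,0,0]]]' |grep -E "pos|force"
```

```text
ee_pos: [0.4502, 0.2887, 0.006]
ft_force: [-0.3, 0.7, 0.1]
ee_pos: [0.4507, 0.2892, 0.0049]
ft_force: [0.1, 0.8, -0.1]
ee_pos: [0.4506, 0.2892, 0.0029]
ft_force: [0.4, -0.6, 0.0]
ee_pos: [0.4506, 0.2891, 0.0008]
ft_force: [-0.4, 0.3, -0.8]
```

```bash
python3 -m handwheel '[[[0.5,0,0,0],[0.5,0,0,0],[0,0,0,0]]]' |grep -E "pos|force"; python3 -m handwheel '[[[0.2,0,0,0],[0,0,0,0]]]' |grep -E "pos|force";python3 -m handwheel '[[[0.2,0,0,0],[0,0,0,0]]]' |grep -E "pos|force";python3 -m handwheel '[[[0.2,0,0,0],[0,0,0,0]]]' |grep -E "pos|force"; python3 -m handwheel '[[[0.2,0,0,0],[0,0,0,0]]]' |grep -E "pos|force"
```

```text
ee_pos: [0.4504, 0.2888, -0.0097]
ft_force: [-1.1, -0.1, 0.6]
ee_pos: [0.4506, 0.2892, -0.0111]
ft_force: [0.2, 0.7, 0.0]
ee_pos: [0.4506, 0.2891, -0.0131]
ft_force: [0.4, 0.1, 1.2]
ee_pos: [0.4506, 0.2892, -0.0152]
ft_force: [0.0, -0.6, -0.3]
ee_pos: [0.4506, 0.2891, -0.0172]
ft_force: [0.2, 0.1, 0.7]
```

Confirmed so far: the real tips are well behind the reported TCP. Continuing the guarded touch.

```bash
python3 -m handwheel '[[[0.2,0,0,0],[0,0,0,0]]]' |grep -E "pos|force"; python3 -m handwheel '[[[0.15,0,0,0],[0,0,0,0]]]' |grep -E "pos|force";python3 -m handwheel '[[[0.15,0,0,0],[0,0,0,0]]]' |grep -E "pos|force"
```

```text
ee_pos: [0.4506, 0.2891, -0.0192]
ft_force: [0.5, -0.5, -0.0]
ee_pos: [0.4506, 0.2891, -0.0207]
ft_force: [-0.0, -0.1, -0.6]
ee_pos: [0.4506, 0.2891, -0.0222]
ft_force: [-0.3, 0.5, -0.8]
```

```bash
python3 -m handwheel '[[[0.1,0,0,0],[0,0,0,0]]]' |grep -E "pos|force"; python3 -m handwheel '[[[0.1,0,0,0],[0,0,0,0]]]' |grep -E "pos|force"
```

```text
ee_pos: [0.4507, 0.2893, -0.0228]
ft_force: [-0.6, -1.0, 3.2]
ee_pos: [0.4508, 0.2893, -0.0228]
ft_force: [-5.0, -2.2, 15.4]
```

```bash
python3 -m handwheel '[[[-3,0,0,0],[-3,0,2,0],[0,0,5,0],[0,0,0,0],[0,0,0,0]]]' 0 40;python3 -m handwheel '[[[0,0,0,0],[0,0,0,0]]]'
python3 - <<'E'
from h import *
from station import r
go(r,[.4515,.3595,-.0205],1.564)
E
```

```text
t: 15.15
ee_pos: [0.4506, 0.3589, 0.0355]
tool_rot: [-0.499, 0.502, 0.499, 0.501]
ft_force: [-0.9, -0.3, 0.6]
opening: 0.0451
t: 15.4
ee_pos: [0.4511, 0.3585, 0.0359]
tool_rot: [-0.498, 0.502, 0.498, 0.502]
ft_force: [-0.8, -0.6, -0.6]
opening: 0.065
roll -0.0
pos [451.1 358.5  35.9] head 1.564 shift cm (after roll) [ 5.64 -0.04  0.1 ] t 15.4 F [-0.8 -0.6 -0.6] open 0.065 q6 -2.59
```

```bash
python3 -m handwheel '[[[0,0,0.1,0],[0,0,0,0],[2.6,0,0,0],[2,0,0,0],[1,0,0,0]]]' 0 40;python3 -m handwheel '[[[0,0,0,0],[0,0,0,0]]]'; python3 -m handwheel '[[[0,0,0,0],[0,0,0,0],[0,0,0,0],[0,0,0,0],[0,0,0,0]]]' 1 40
```

```text
t: 16.02
ee_pos: [0.4508, 0.3597, -0.021]
tool_rot: [-0.498, 0.502, 0.498, 0.501]
ft_force: [0.3, 0.2, 0.7]
opening: 0.0876
t: 16.27
ee_pos: [0.4515, 0.3607, -0.0193]
tool_rot: [-0.498, 0.501, 0.499, 0.502]
ft_force: [-0.9, 0.4, -0.0]
opening: 0.0878
t: 16.9
ee_pos: [0.4511, 0.3603, -0.0198]
tool_rot: [-0.498, 0.501, 0.498, 0.502]
ft_force: [-0.3, -0.3, 3.3]
opening: 0.0611
```

```bash
python3 -m handwheel '[[[-1,0,0,0],[-3,0,0,0],[-4,0,0,0],[-3,0,0,0],[0,0,0,0]]]'
python3 - <<'E'
from h import *
from station import r
go(r,[.5428,-.0954,.090],1.55)
s=r.state();c=r.read_camera("wrist")
cv2.imwrite("pics/w6.png",c["image"][:,:,::-1])
E
```

```text
t: 17.52
ee_pos: [0.4522, 0.3617, 0.0932]
tool_rot: [-0.498, 0.5, 0.499, 0.503]
ft_force: [-0.8, 0.5, -1.8]
opening: 0.0612
roll 0.015
pos [452.2 361.7  93.2] head 1.565 shift cm (after roll) [  0.14 -10.01 -45.51] t 17.52 F [-0.8  0.5 -1.8] open 0.0612 q6 -2.59
```

View pics/w6.png

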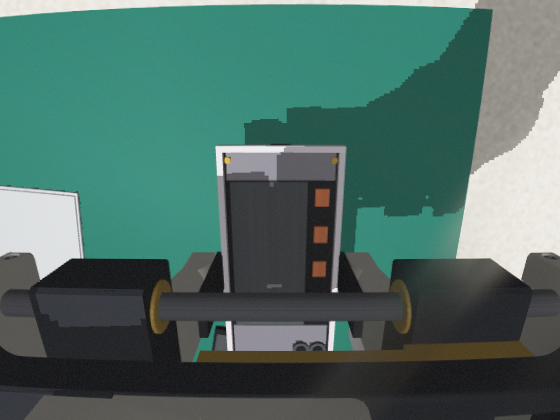

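```bash
python3 -m handwheel '[[[0,-1.2,-5.5,0.015],[0,-1.2,-5.5,0],[0,-1.2,-5.5,0],[0,-1.2,-5.5,0],[0,-1.2,-5.5,0]]]' ; python3 -m handwheel '[[[0,-1.2,-5.5,0],[0,-1.2,-5.5,0],[0,-1.2,-5.5,0],[0,-0.2,-1.5,0],[0,0,0,0]]]'; python3 -m handwheel '[[[0,0,0,0],[0,0,0,0]]]'
python3 - <<'E'
from h import *
from station import r
s=r.state();p,M=tool(s)
go(r,[.5428,-.0954,.050],1.55)
c=r.read_camera("wrist");
cv2.imwrite("pics/w7.png",c["image"][:,:,::-1])
# tray corners in tool frame: bottom at 0.0198 above ee => depth -.0198 ; top -.0278
for ox in (0,.0006,.002):
  print(ox,[w2px(c,[p+M@np.array((-.0278,-(sx*.066+ox),sy*.031))],s).round(1)[0].tolist() for sx in(-1,1) for sy in(-1,1)])
E
```

```text
t: 18.2
ee_pos: [0.5054, 0.0821, 0.0891]
tool_rot: [-0.495, 0.506, 0.495, 0.505]
ft_force: [1.9, -0.2, -0.2]
opening: 0.0609
t: 18.82
ee_pos: [0.5394, -0.0976, 0.0889]
tool_rot: [-0.494, 0.506, 0.495, 0.505]
ft_force: [0.6, 0.4, -1.4]
opening: 0.061
t: 19.08
ee_pos: [0.5402, -0.0955, 0.0899]
tool_rot: [-0.495, 0.505, 0.495, 0.505]
ft_force: [-0.4, 0.9, -1.3]
opening: 0.0609
roll 0.001
pos [540.2 -95.5  89.9] head 1.551 shift cm (after roll) [ 3.99 -0.26  0.01] t 19.07 F [-0.4  0.9 -1.3] open 0.0609 q6 -1.77
0 [[215.9, 145.7], [345.9, 145.9], [229.2, 368.4], [331.6, 368.6]]
0.0006 [[215.9, 147.0], [345.9, 147.2], [229.3, 369.2], [331.6, 369.4]]
0.002 [[216.1, 149.9], [345.7, 150.1], [229.4, 371.0], [331.5, 371.2]]
```

View pics/w7.png

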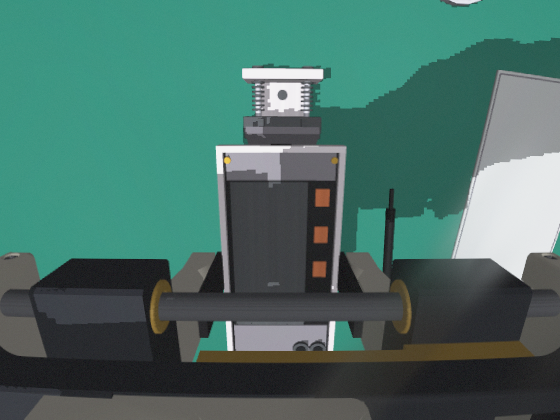

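```bash
python3 -m handwheel '[[[2,-0.26,0,0],[2,0,0,0],[0,0,0,0],[0,0,0,0]]]'
python3 - <<'E'
from h import *
from station import r
go(r,[.5428,-.0954,.018],1.55)
s=r.state()
c=r.read_camera("wrist");
cv2.imwrite("pics/w8.png",c["image"][:,:,::-1])
for n in ["w8"]:
    a=c["image"][60:200,190:370,::-1]; cv2.imwrite("pics/w8c.png",cv2.resize(a,None,fx=4,fy=4,interpolation=cv2.INTER_CUBIC))
E
```

```text
t: 19.62
ee_pos: [0.5434, -0.0962, 0.0507]
tool_rot: [-0.495, 0.505, 0.495, 0.505]
ft_force: [-0.4, 0.5, -1.6]
opening: 0.0614
roll 0.001
pos [543.4 -96.2  50.7] head 1.551 shift cm (after roll) [3.27 0.06 0.08] t 19.62 F [-0.4  0.5 -1.6] open 0.0614 q6 -1.77
```

View pics/w8c.png

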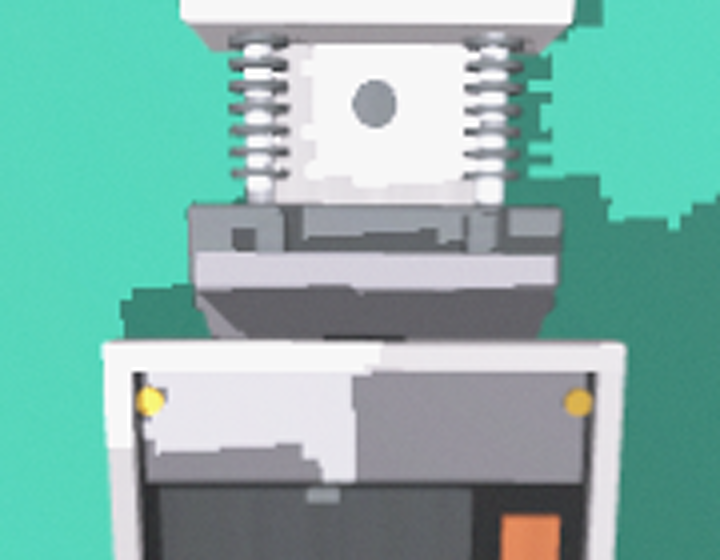

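```bash
python3 -m handwheel '[[[1.2,0,0.15,0],[1.2,0,0,0],[0.6,0,0,0],[0,0,0,0]]]' ; python3 -m handwheel '[[[0,0,0,0],[0,0,0,0]]]'
python3 - <<'E'
from h import *
from station import r
go(r,[.5428,-.0946,.018],1.55)
c=r.read_camera("wrist");
a=c["image"][60:200,190:370,::-1]; cv2.imwrite("pics/w9c.png",cv2.resize(a,None,fx=4,fy=4,interpolation=cv2.INTER_CUBIC))
E
```

```text
t: 20.18
ee_pos: [0.5429, -0.0952, 0.0195]
tool_rot: [-0.495, 0.505, 0.495, 0.505]
ft_force: [0.7, -0.1, 0.1]
opening: 0.061
t: 20.42
ee_pos: [0.5429, -0.0952, 0.0201]
tool_rot: [-0.495, 0.505, 0.495, 0.505]
ft_force: [-0.1, -0.7, -1.2]
opening: 0.061
roll -0.0
pos [542.9 -95.2  20.1] head 1.55 shift cm (after roll) [0.21 0.01 0.06] t 20.43 F [-0.1 -0.7 -1.2] open 0.061 q6 -1.77
```

View pics/w9c.png

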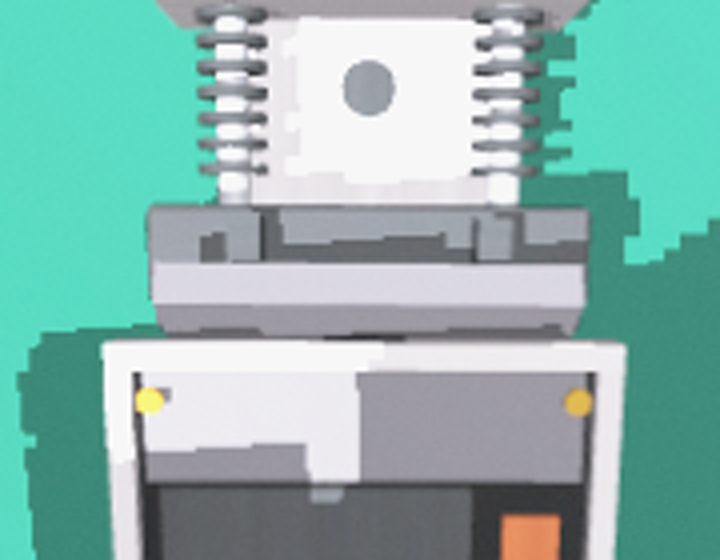

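```bash
python3 -m handwheel '[[[0.3,0,0.03,0],[0.1,0,0,0]]]'|grep -E "pos|force" ; for i in a; do :; done; python3 -m handwheel '[[[0.2,0,0,0],[0,0,0,0]]]'|grep -E "pos|force";python3 -m handwheel '[[[0.2,0,0,0],[0,0,0,0]]]'|grep -E "pos|force";python3 -m handwheel '[[[0.2,0,0,0],[0,0,0,0]]]'|grep -E "pos|force"
```

```text
ee_pos: [0.5437, -0.0948, 0.0163]
ft_force: [2.1, 0.1, 1.9]
ee_pos: [0.5432, -0.0948, 0.014]
ft_force: [1.8, 0.5, 0.8]
ee_pos: [0.5429, -0.0948, 0.0119]
ft_force: [1.3, -1.0, 2.1]
ee_pos: [0.5428, -0.0949, 0.01]
ft_force: [0.4, 0.4, 5.0]
```

```bash
python3 -m handwheel '[[[0.2,0,0,0],[0,0,0,0]]]'|grep -E "pos|force";python3 -m handwheel '[[[0.2,0,0,0],[0,0,0,0]]]'|grep -E "pos|force";python3 -m handwheel '[[[0.2,0,0,0],[0,0,0,0]]]'|grep -E "pos|force"; python3 -m handwheel '[[[0.2,0,0,0],[0,0,0,0]]]'|grep -E "pos|force"
```

```text
ee_pos: [0.5426, -0.0949, 0.0079]
ft_force: [1.2, -0.2, 4.1]
ee_pos: [0.5424, -0.0949, 0.0055]
ft_force: [0.2, -0.5, 0.5]
ee_pos: [0.5427, -0.0948, 0.0037]
ft_force: [1.6, -0.1, 0.1]
ee_pos: [0.5425, -0.0949, 0.0016]
ft_force: [1.1, -1.2, -0.4]
```

```bash
python3 -m handwheel '[[[0.2,0,0,0],[0,0,0,0]]]'|grep -E "pos|force";python3 -m handwheel '[[[0.15,0,0,0],[0,0,0,0]]]'|grep -E "pos|force";python3 -m handwheel '[[[0.1,0,0,0],[0,0,0,0]]]'|grep -E "pos|force|open"; python3 -m handwheel '[[[0.05,0,0,0],[0,0,0,0]]]'|grep -E "pos|force|open"
python3 - <<'E'
from h import *
from station import r
c=r.read_camera("wrist");
a=c["image"][40:240,170:390,::-1]; cv2.imwrite("pics/w10c.png",cv2.resize(a,None,fx=3,fy=3,interpolation=cv2.INTER_CUBIC))
c=r.read_camera("scene");
a=c["image"][130:290,180:340,::-1]; cv2.imwrite("pics/s10.png",cv2.resize(a,None,fx=3.6,fy=3.6,interpolation=cv2.INTER_CUBIC))
E
```

```text
ee_pos: [0.5429, -0.0948, -0.0003]
ft_force: [3.0, -0.7, -1.2]
ee_pos: [0.543, -0.0948, -0.0017]
ft_force: [2.9, -0.6, -2.8]
ee_pos: [0.543, -0.0948, -0.0018]
ft_force: [-0.2, 0.8, 7.5]
opening: 0.0609
ee_pos: [0.5431, -0.0948, -0.0019]
ft_force: [-2.0, 1.2, 11.9]
opening: 0.0611
```

View pics/w10c.png

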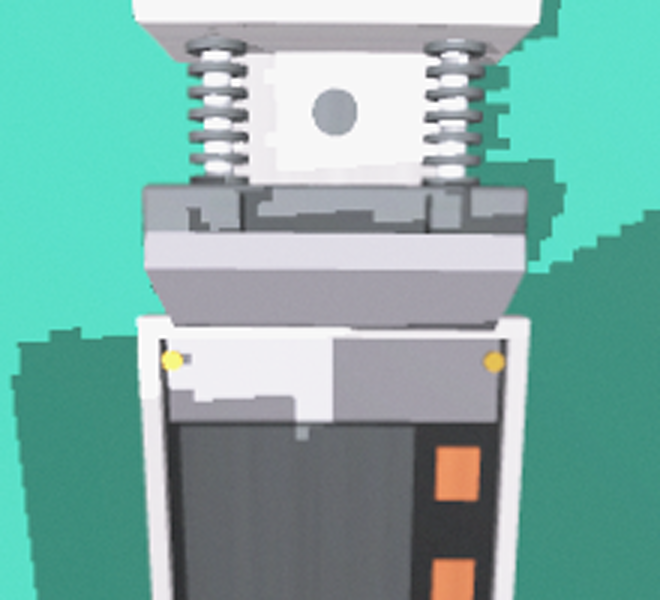

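View pics/s10.png

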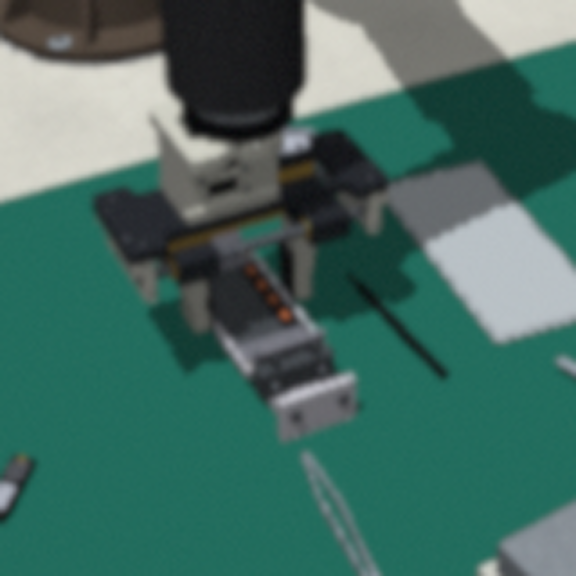

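```bash
python3 -m handwheel '[[[-0.08,0,0,0],[0,0,0,0],[0,0,0,0],[0,0,0,0]]]' 0.1; python3 -m handwheel '[[[-3,0,0,0],[-5,0,0,0],[-5,0,0,0],[-5,0,0,0],[-3,4,0,0]]]' 0.3 20; python3 -m handwheel '[[[0,2,0,0],[0,0,0,0],[0,0,0,0]]]'
python3 - <<'E'
from h import *
from station import r
s=r.state();go(r,[.6176,.304,.05],1.571-.2)
c=r.read_camera("wrist");
import pickle; pickle.dump((s,c),open("w11.pkl","wb"))
cv2.imwrite("pics/w11.png",c["image"][:,:,::-1])
E
```

```text
t: 24.08
ee_pos: [0.5426, -0.0949, -0.0025]
tool_rot: [-0.495, 0.505, 0.495, 0.505]
ft_force: [-0.2, 0.6, -0.3]
opening: 0.0789
t: 24.7
ee_pos: [0.5047, -0.094, 0.2099]
tool_rot: [-0.495, 0.505, 0.494, 0.506]
ft_force: [0.5, 0.8, -0.9]
opening: 0.0616
t: 25.08
ee_pos: [0.4832, -0.0936, 0.2077]
tool_rot: [-0.495, 0.505, 0.495, 0.505]
ft_force: [0.8, 0.5, 0.1]
opening: 0.0613
roll 0.179
pos [483.2 -93.6 207.7] head 1.55 shift cm (after roll) [15.76 -5.28 41.63] t 25.07 F [0.8 0.5 0.1] open 0.0613 q6 -1.8
```

View pics/w11.png

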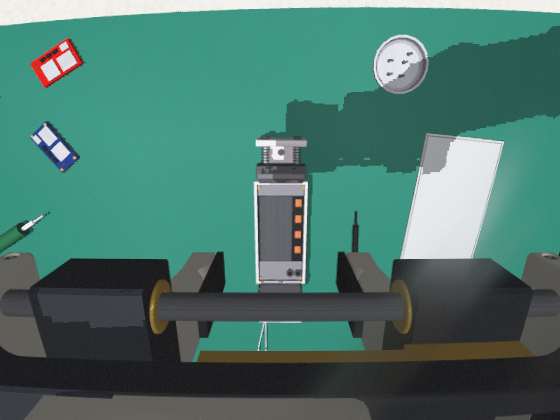

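```bash
python3 -m handwheel '[[[0,-0.8,6,0.09],[0,-0.8,6,0.089],[0,-0.8,6,0],[0,-0.8,6,0],[0,-0.8,6,0]]]' ; python3 -m handwheel '[[[1,-0.7,6,0],[3,-0.7,5,0],[4,0,0,0],[0,0,0,0],[0,0,0,0]]]'
python3 - <<'E'
from h import *
from station import r
s=r.state();go(r,[.6176,.304,-.0205],1.571-.2)
c=r.read_camera("wrist");
cv2.imwrite("pics/w12.png",c["image"][:,:,::-1])
c=r.read_camera("top"); print(px2w(c,[(130,192)],0),px2w(c,[(120,185)],.11), r.spot_point("top","pump_bottle"))
E
```

```text
t: 25.75
ee_pos: [0.5669, 0.1988, 0.2068]
tool_rot: [-0.448, 0.548, 0.448, 0.547]
ft_force: [1.2, -1.1, 0.5]
opening: 0.0612
t: 26.38
ee_pos: [0.6026, 0.3015, 0.1287]
tool_rot: [-0.448, 0.547, 0.447, 0.548]
ft_force: [0.5, -0.3, 0.7]
opening: 0.0616
roll -0.0
pos [602.6 301.5 128.7] head 1.371 shift cm (after roll) [14.92 -1.41  0.54] t 26.38 F [ 0.5 -0.3  0.7] open 0.0616 q6 -2.52
[[0.58255977 0.46031799 0.        ]] [[0.57898875 0.45766804 0.11      ]] [{'xy': [129.6, 188.8], 'conf': 0.65}]
```

View pics/w12.png

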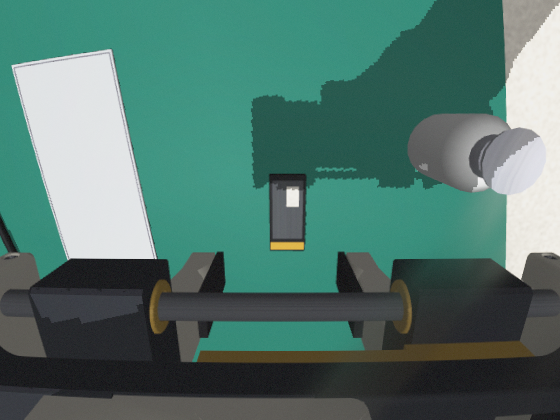

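Run:
```python
from h import *
from station import r
s=r.state();c=r.read_camera("wrist")
w=px2w(c,[(268.8,174),(306.5,174),(269.8,250.5),(304.8,250.5)],.006,s);print((w*1000).round(1),w.mean(0))
print((px2w(c,[(13,66),(111,50)],.003,s)*1000).round(1))
a=-.105;ct=np.array([.5398,.1194]);u=np.array([np.cos(a),np.sin(a)]);v=np.array([-u[1],u[0]])
print(ct-.11*u+.05*v,ct-.11*u-.05*v)
go(r,[w[:,0].mean(),w[:,1].mean(),-.0205],1.371)
```

```text
[[576.2 295.7   6. ]
 [583.4 331.5   6. ]
 [655.1 280.    6. ]
 [662.3 315.7   6. ]] [0.6192547  0.30573036 0.006     ]
[[427.5  82.3   3. ]
 [437.3 179.7   3. ]]
[0.43564618 0.18065342] [0.42516546 0.08120416]
roll -0.001
pos [602.6 301.7 129.9] head 1.37 shift cm (after roll) [15.04 -1.52  0.69] t 26.57 F [-0.9 -0.   0. ] open 0.0612 q6 -2.52
```

```bash
python3 -m handwheel '[[[4,-1.45,0.65,0],[4,0,0,0],[4,0,0,0],[2,0,0,0],[0.6,0,0,0]]]' ;python3 -m handwheel '[[[0,0,0,0],[0,0,0,0]]]'
python3 - <<'E'
from h import *
from station import r
go(r,[.6185,.3049,-.0205],1.371)
E
```

```text
t: 27.2
ee_pos: [0.6173, 0.3049, -0.0184]
tool_rot: [-0.448, 0.548, 0.447, 0.547]
ft_force: [0.3, -0.5, -0.4]
opening: 0.0614
t: 27.45
ee_pos: [0.6181, 0.3059, -0.0165]
tool_rot: [-0.448, 0.546, 0.448, 0.548]
ft_force: [-0.7, -0.5, -0.2]
opening: 0.0612
roll -0.0
pos [618.1 305.9 -16.5] head 1.371 shift cm (after roll) [ 0.4  -0.06 -0.09] t 27.45 F [-0.7 -0.5 -0.2] open 0.0612 q6 -2.51
```

```bash
python3 -m handwheel '[[[0.4,0,0,0],[0,0,0,0],[0,0,0,0]]]' ;python3 -m handwheel '[[[0,0,0,0],[0,0,0,0],[0,0,0,0],[0,0,0,0]]]' 1 20; python3 -m handwheel '[[[0,0,0,0],[0,0,0,0]]]'
```

```text
t: 27.82
ee_pos: [0.6172, 0.3052, -0.0221]
tool_rot: [-0.448, 0.547, 0.448, 0.547]
ft_force: [0.2, 0.1, 0.2]
opening: 0.0613
t: 28.32
ee_pos: [0.6172, 0.3051, -0.0222]
tool_rot: [-0.448, 0.547, 0.448, 0.547]
ft_force: [0.4, -0.1, -0.1]
opening: 0.0355
t: 28.58
ee_pos: [0.6172, 0.3051, -0.0223]
tool_rot: [-0.448, 0.547, 0.448, 0.547]
ft_force: [0.0, 0.7, -0.6]
opening: 0.0354
```

```bash
python3 -m handwheel '[[[-1,0,0,0],[-3,0,0,0],[-4,0,0,0],[-2,0,0,0],[0,0,0,0]]]'; python3 -m handwheel '[[[0,0,0,0]]]'
python3 - <<'E'
from h import *
from station import r
s=r.state();p,M=tool(s);go(r,[.5405,.1194,.03],1.468)
c=r.read_camera("wrist");
cv2.imwrite("pics/w13.png",c["image"][:,:,::-1])
for ox in (0,.0013,.003):
  print(ox,[w2px(c,[p+M@np.array((-.0283,-(-.04+ox),sy*.018))],s).round(1)[0].tolist() for sy in(-1,1)])
E
```

```text
t: 29.2
ee_pos: [0.6183, 0.306, 0.0806]
tool_rot: [-0.448, 0.546, 0.448, 0.549]
ft_force: [-0.7, -0.9, 0.2]
opening: 0.0354
t: 29.32
ee_pos: [0.6167, 0.3048, 0.0773]
tool_rot: [-0.447, 0.548, 0.448, 0.547]
ft_force: [0.1, 0.4, -0.9]
opening: 0.0357
roll -0.098
pos [616.7 304.8  77.3] head 1.37 shift cm (after roll) [  4.74   5.67 -19.23] t 29.32 F [ 0.1  0.4 -0.9] open 0.0357 q6 -2.51
0 [[244.6, 198.7], [317.0, 198.8]]
0.0013 [[244.7, 201.2], [316.9, 201.3]]
0.003 [[244.8, 204.5], [316.8, 204.6]]
```

View pics/w13.png

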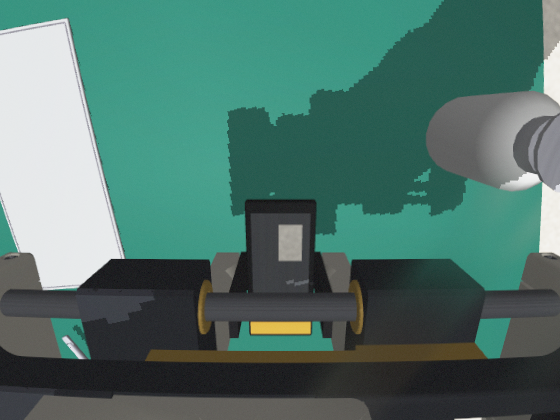

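```bash
python3 -m handwheel '[[[0,1.4,-4.8,-0.098],[0,1.4,-4.8,0],[0,1.4,-4.8,0],[2,1.4,-4.8,0],[1.5,0.2,0,0]]]'; python3 -m handwheel '[[[0,0,0,0],[0,0,0,0],[0,0,0,0]]]'
python3 - <<'E'
from h import *
from station import r
s=r.state();p,M=tool(s);go(r,[.5398,.1195,-.0190],1.468)
c=r.read_camera("wrist");
cv2.imwrite("pics/w14.png",c["image"][:,:,::-1])
E
```

```text
t: 30.0
ee_pos: [0.5329, 0.1189, 0.0414]
tool_rot: [-0.473, 0.527, 0.473, 0.525]
ft_force: [0.8, 0.3, -1.3]
opening: 0.0355
t: 30.38
ee_pos: [0.5362, 0.1231, 0.0431]
tool_rot: [-0.474, 0.524, 0.474, 0.525]
ft_force: [-0.2, -0.7, -1.1]
opening: 0.0359
roll 0.002
pos [536.2 123.1  43.1] head 1.47 shift cm (after roll) [ 6.21 -0.4  -0.32] t 30.38 F [-0.2 -0.7 -1.1] open 0.0359 q6 -2.25
```

View pics/w14.png

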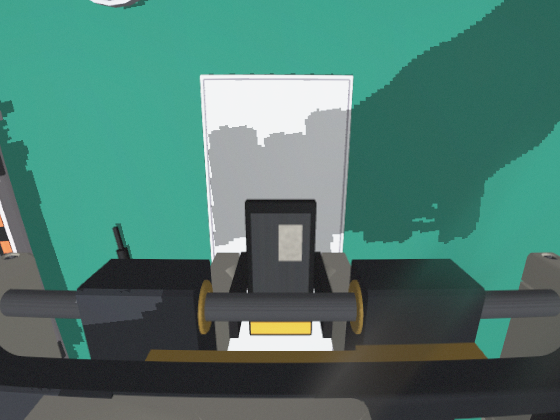

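Run:
```python
from h import *
from station import r
s=r.state();c=r.read_camera("wrist")
w=px2w(c,[(201,76.5),(352.5,76.5)],.003,s)[:,:2]; print(w*1000, np.linalg.norm(w[1]-w[0]))
e=w[1]-w[0]; a=np.arctan2(-e[0],e[1]); print("angle",a)
a=-.103
print("centre",w.mean(0)+.11*np.array([np.cos(a),np.sin(a)]))
go(r,[.5398,.1195,-.0190],1.468)
```

```text
[[426.8053906   81.76566248]
 [436.70872217 179.85817989]] 0.09859116566652133
angle -0.10061815891994323
centre [0.54117408 0.11950194]
roll 0.001
pos [535.9 122.8  43. ] head 1.469 shift cm (after roll) [ 6.2  -0.42 -0.29] t 30.48 F [-0.2  0.6 -1.1] open 0.0357 q6 -2.25
```

```bash
python3 -m handwheel '[[[2,-0.45,-0.3,0],[2,0,0,0],[1.2,0,0,0],[0.5,0,0,0],[0,0,0,0]]]'; python3 -m handwheel '[[[0,0,0,0],[0,0,0,0]]]'
```

```text
t: 31.1
ee_pos: [0.5397, 0.1188, -0.0142]
tool_rot: [-0.474, 0.525, 0.474, 0.525]
ft_force: [0.1, -0.1, -0.2]
opening: 0.0359
t: 31.35
ee_pos: [0.54, 0.1189, -0.0137]
tool_rot: [-0.474, 0.525, 0.474, 0.525]
ft_force: [0.3, -0.5, -0.7]
opening: 0.0357
```

```bash
python3 -m handwheel '[[[0.35,0,0.05,0],[0,0,0,0]]]'|grep -E "pos|force"; python3 -m handwheel '[[[0.1,0,0,0],[0,0,0,0]]]'|grep -E "pos|force";python3 -m handwheel '[[[0.07,0,0,0],[0,0,0,0]]]'|grep -E "pos|force"
```

```text
ee_pos: [0.5395, 0.1191, -0.0179]
ft_force: [0.1, 0.4, -0.2]
ee_pos: [0.5396, 0.1191, -0.0188]
ft_force: [-0.9, -0.5, -0.3]
ee_pos: [0.5398, 0.1192, -0.0193]
ft_force: [-1.2, 0.5, 2.5]
```

```bash
python3 -m handwheel '[[[0,0,0,0],[0,0,0,0],[0,0,0,0],[-2,0,0,0],[-4,0,0,0]]]' 0.4 20; python3 -m handwheel '[[[-5,0,0,0.17],[-3,0,0,0.17],[0,0,0,0.17],[0,0,0,0.17],[0,0,0,0.17]]]' 0.1
python3 - <<'E'
from h import *
from station import r
go(r,[.40,-.33,.14],.62)
E
```

```text
t: 32.72
ee_pos: [0.5384, 0.1185, 0.0397]
tool_rot: [-0.473, 0.526, 0.474, 0.524]
ft_force: [0.9, 0.3, 0.1]
opening: 0.0527
t: 33.35
ee_pos: [0.5443, 0.1112, 0.1204]
tool_rot: [-0.213, 0.673, 0.228, 0.67]
ft_force: [0.4, 1.5, -0.5]
opening: 0.0786
roll 0.013
pos [544.3 111.2 120.4] head 0.633 shift cm (after roll) [ -2.66 -27.47 -37.37] t 33.35 F [ 0.4  1.5 -0.5] open 0.0786 q6 -3.03
```

```bash
python3 -m handwheel '[[[-0.4,-3.4,-4.7,0],[-0.4,-3.4,-4.7,0],[-0.4,-3.4,-4.7,0],[-0.4,-3.4,-4.7,0],[-0.4,-3.4,-4.7,0]]]'; python3 -m handwheel '[[[-0.4,-3.4,-4.7,0],[-0.4,-3.4,-4.7,0],[0,-3.4,-4.5,0],[0,0,0,0],[0,0,0,0]]]'
python3 - <<'E'
from h import *
from station import r
s=r.state();go(r,[.431,-.369,-.0205],.62)
c=r.read_camera("wrist");
cv2.imwrite("pics/w15.png",c["image"][:,:,::-1])
E
```

```text
t: 33.98
ee_pos: [0.4555, -0.1674, 0.1364]
tool_rot: [-0.213, 0.673, 0.228, 0.671]
ft_force: [1.2, -0.7, 0.2]
opening: 0.0787
t: 34.6
ee_pos: [0.4044, -0.3305, 0.1413]
tool_rot: [-0.213, 0.674, 0.227, 0.67]
ft_force: [0.2, 1.1, -0.0]
opening: 0.0792
roll 0.013
pos [ 404.4 -330.5  141.3] head 0.633 shift cm (after roll) [16.08 -5.02 -0.11] t 34.6 F [ 0.2  1.1 -0. ] open 0.0792 q6 -2.18
```

View pics/w15.png

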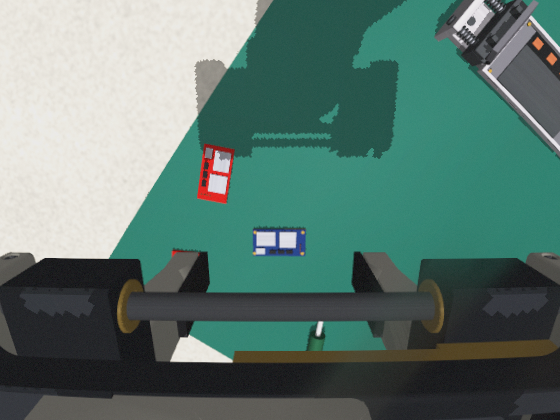

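Run:
```python
import h
from h import *
from station import r
s=r.state();c=r.read_camera("wrist")
h.BG=np.array(c["image"][210,300],int); print(h.BG)
x=segrect(c,(235,215,325,252),.005,s); print(x)
a=c["image"][210:275,230:330,::-1]
cv2.imwrite("pics/w15c.png",cv2.resize(a,None,fx=6,fy=6,interpolation=cv2.INTER_CUBIC))
```

```text
[ 60 140 123]
([429.5, -366.6, 57.2, 28.4], np.float64(0.635), [252, 226, 54, 26, 1314])
```

View pics/w15c.png

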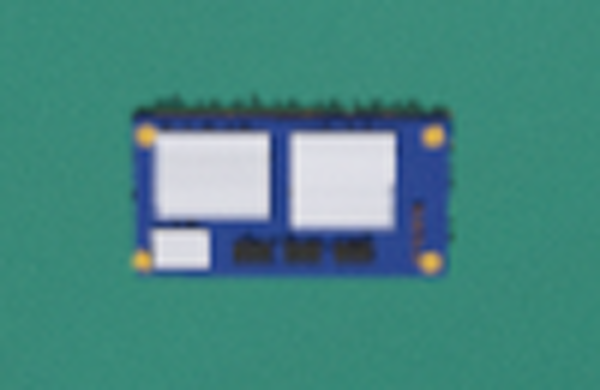

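Run:
```python
import h
from h import *
from station import r
s=r.state();c=r.read_camera("wrist")
k=np.array([(135,114),(447,117),(445,275),(135,273)])/6+[229.6,209.6]
w=px2w(c,k,.005,s)[:,:2]; print((w*1000).round(1)); m=w.mean(0); print(m, np.linalg.norm(w[1]-w[0]),np.linalg.norm(w[2]-w[1]))
e=w[1]-w[0]+w[2]-w[3]; print(np.arctan2(e[1],e[0]))
go(r,[m[0],m[1],-.0205],.635)
```

```text
[[ 400.7 -373.8]
 [ 445.3 -341.5]
 [ 463.5 -365.6]
 [ 418.1 -398.6]]
[ 0.43190162 -0.36987831] 0.0550301663653831 0.03018981214604766
0.6274929487435307
roll 0.001
pos [ 405.2 -329.5  141.7] head 0.636 shift cm (after roll) [16.11 -5.17 -0.29] t 34.75 F [0.4 0.6 1.3] open 0.0786 q6 -2.18
```

```bash
python3 -m handwheel '[[[3,-2.6,-0.15,0],[4,-2.55,-0.1,0],[4,0,0,0],[3,0,0,0],[1.6,0,0,0]]]'; python3 -m handwheel '[[[0,0,0,0],[0,0,0,0]]]'
python3 - <<'E'
from h import *
from station import r
go(r,[.4315,-.3695,-.0210],.632)
E
```

```text
t: 35.38
ee_pos: [0.4316, -0.3693, -0.0169]
tool_rot: [-0.213, 0.674, 0.229, 0.67]
ft_force: [0.9, -0.0, 0.5]
opening: 0.0788
t: 35.62
ee_pos: [0.4328, -0.3707, -0.0142]
tool_rot: [-0.214, 0.673, 0.228, 0.671]
ft_force: [0.1, 0.6, -0.5]
opening: 0.0791
roll 0.003
pos [ 432.8 -370.7  -14.2] head 0.635 shift cm (after roll) [ 0.68  0.16 -0.03] t 35.62 F [ 0.1  0.6 -0.5] open 0.0791 q6 -2.12
```

```bash
python3 -m handwheel '[[[0.5,0.1,0,0],[0,0,0,0],[0,0,0,0]]]' | grep -E "pos|force"
python3 - <<'E'
from h import *
from station import r
go(r,[.4315,-.3695,-.0212],.632)
E
```

```text
ee_pos: [0.4311, -0.3698, -0.0201]
ft_force: [-0.2, -0.2, 0.5]
roll 0.002
pos [ 431.1 -369.8  -20.1] head 0.634 shift cm (after roll) [ 0.11 -0.    0.05] t 36.0 F [-0.2 -0.2  0.5] open 0.0786 q6 -2.12
```

```bash
python3 -m handwheel '[[[0.12,0,0,0],[0,0,0,0]]]' | grep -E "pos|force"; python3 -m handwheel '[[[0,0,0,0],[0,0,0,0],[0,0,0,0],[0,0,0,0]]]' 1 20;python3 -m handwheel '[[[0,0,0,0],[-1,0,0,0],[-3,0,0,0],[-4,0,0,0],[-4,0,0,0]]]'; python3 -m handwheel '[[[0,0,0,0]]]'
python3 - <<'E'
from h import *
from station import r
s=r.state();p,M=tool(s);go(r,[.62,.111,.05],1.468)
c=r.read_camera("wrist");
cv2.imwrite("pics/w16.png",c["image"][:,:,::-1])
for oy in (-.002,0,.002):
  print(oy,[w2px(c,[p+M@np.array((-.0218-.005,.015+oy,sy*.028))],s).round(1)[0].tolist() for sy in(-1,1)])
E
```

```text
ee_pos: [0.431, -0.3697, -0.0217]
ft_force: [-0.4, 0.3, 1.0]
t: 36.75
ee_pos: [0.431, -0.3696, -0.0217]
tool_rot: [-0.213, 0.673, 0.228, 0.67]
ft_force: [0.8, 0.5, 0.3]
opening: 0.0553
t: 37.38
ee_pos: [0.4321, -0.3718, 0.1002]
tool_rot: [-0.213, 0.673, 0.228, 0.67]
ft_force: [0.2, -0.5, -0.6]
opening: 0.0554
t: 37.5
ee_pos: [0.4344, -0.3731, 0.1026]
tool_rot: [-0.215, 0.671, 0.226, 0.672]
ft_force: [-0.3, -0.4, -0.5]
opening: 0.0556
roll -0.833
pos [ 434.4 -373.1  102.6] head 0.635 shift cm (after roll) [  5.35 -13.57  50.03] t 37.5 F [-0.3 -0.4 -0.5] open 0.0556 q6 -2.12
-0.002 [[227.4, 247.1], [333.6, 247.3]]
0 [[227.2, 243.6], [333.8, 243.8]]
0.002 [[227.0, 240.1], [334.0, 240.2]]
```

View pics/w16.png

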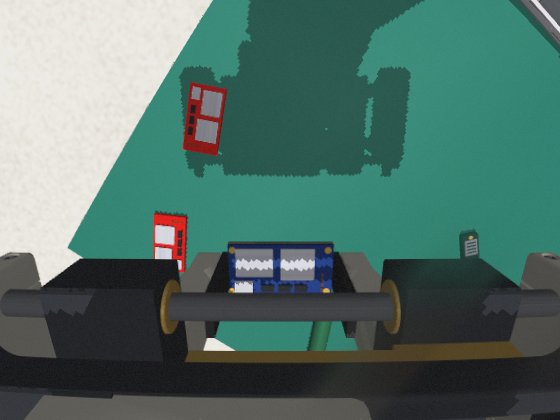

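```bash
python3 -m handwheel '[[[0,0,0,-0.167],[0,0,0,-0.167],[0,0,0,-0.167],[0,0,0,-0.166],[0,0,0,-0.166]]]'
python3 - <<'E'
from h import *
from station import r
go(r,[.6213,.1113,.05],1.468)
E
```

```text
t: 38.17
ee_pos: [0.4315, -0.3714, 0.0973]
tool_rot: [-0.467, 0.523, 0.483, 0.525]
ft_force: [-0.0, -1.1, -0.4]
opening: 0.0559
roll 0.004
pos [ 431.5 -371.4   97.3] head 1.472 shift cm (after roll) [  5.43 -14.01  49.87] t 38.17 F [-0.  -1.1 -0.4] open 0.0559 q6 -1.28
```

```bash
python3 -m handwheel '[[[0,-1.5,5.5,0],[0,-1.5,5.5,0],[0,-1.5,5.5,0],[0,-1.5,5.5,0],[0,-1.5,5.5,0]]]'; python3 -m handwheel '[[[0,-1.5,5.5,0],[0,-1.5,5.5,0],[0,-1.5,5.5,0],[1,-1.5,5.5,0],[1,0,0,0]]]';python3 -m handwheel '[[[0,0,0,0],[0,0,0,0]]]'
python3 - <<'E'
from h import *
from station import r
s=r.state();p,M=tool(s);go(r,[.6213,.1113,-.0187],1.468)
c=r.read_camera("wrist");
cv2.imwrite("pics/w17.png",c["image"][:,:,::-1])
E
```

```text
t: 38.8
ee_pos: [0.535, -0.1043, 0.1014]
tool_rot: [-0.466, 0.524, 0.481, 0.526]
ft_force: [1.1, -0.4, 0.3]
opening: 0.0556
t: 39.42
ee_pos: [0.6181, 0.1102, 0.0835]
tool_rot: [-0.467, 0.523, 0.482, 0.526]
ft_force: [0.3, 0.8, -0.3]
opening: 0.0554
t: 39.67
ee_pos: [0.6171, 0.1058, 0.0851]
tool_rot: [-0.466, 0.524, 0.481, 0.527]
ft_force: [-0.1, 0.1, -0.9]
opening: 0.0553
roll -0.002
pos [617.1 105.8  85.1] head 1.466 shift cm (after roll) [10.38 -0.5   0.42] t 39.67 F [-0.1  0.1 -0.9] open 0.0553 q6 -2.13
```

View pics/w17.png

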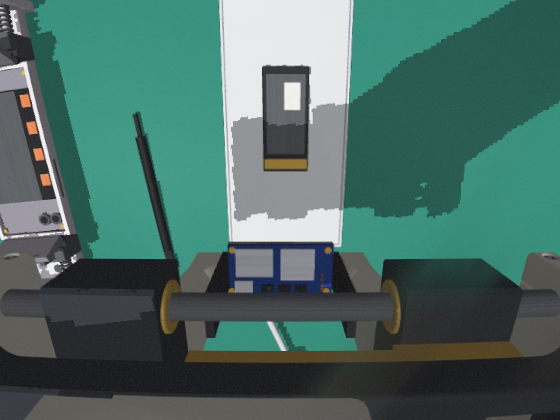

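Run:
```python
import h
from h import *
from station import r
s=r.state();c=r.read_camera("wrist");p,M=tool(s);print(M.round(4))
b=px2w(c,[(262.5,66),(309.5,66),(307.5,171),(264,171)],.009,s)[:,:2]; print((b*1000).round(1), b.mean(0))
e=(b[3]-b[0]+b[2]-b[1]); print("ang",np.arctan2(e[1],e[0]))
m=px2w(c,[(229.5,247),(342.5,247)],.003,s)[:,:2]; print((m*1000).round(1))
```

```text
[[-0.0104 -0.9945  0.1046]
 [ 0.0182  0.1044  0.9944]
 [-0.9998  0.0123  0.017 ]]
[[499.9 105.5]
 [503.4 140.8]
 [583.  132.7]
 [579.2  97.4]] [0.54136865 0.11911784]
ang -0.10150623526693979
[[644.5  58.4]
 [655.7 159.2]]
```

```bash
python3 -m handwheel '[[[3,-0.5,0.4,0],[3,0,0,0],[2.5,0,0,0],[1,0,0,0],[0,0,0,0]]]'; python3 -m handwheel '[[[0,0,0,0],[0,0,0,0]]]'
python3 - <<'E'
from h import *
from station import r
go(r,[.6213,.1112,-.0187],1.468)
E
```

```text
t: 40.4
ee_pos: [0.6219, 0.1115, -0.0097]
tool_rot: [-0.466, 0.524, 0.481, 0.527]
ft_force: [1.2, 1.1, 0.4]
opening: 0.0553
t: 40.65
ee_pos: [0.6226, 0.1123, -0.0087]
tool_rot: [-0.466, 0.523, 0.481, 0.527]
ft_force: [-0.6, 0.7, -0.3]
opening: 0.0556
roll -0.001
pos [622.6 112.3  -8.7] head 1.467 shift cm (after roll) [ 1.    0.11 -0.14] t 40.65 F [-0.6  0.7 -0.3] open 0.0556 q6 -2.13
```

```bash
python3 -m handwheel '[[[0.6,0.05,-0.05,0],[0,0,0,0],[0,0,0,0]]]'|grep -E "pos|force"; python3 -m handwheel '[[[0.15,0,0,0],[0,0,0,0]]]'|grep -E "pos|force";python3 -m handwheel '[[[0.1,0,0,0],[0,0,0,0]]]'|grep -E "pos|force"
```

```text
ee_pos: [0.6213, 0.1117, -0.0159]
ft_force: [-0.1, 0.7, -0.7]
ee_pos: [0.6212, 0.1117, -0.0175]
ft_force: [-0.4, 0.1, -0.0]
ee_pos: [0.6214, 0.1118, -0.0182]
ft_force: [-0.0, -0.2, -0.0]
```

```bash
python3 -m handwheel '[[[0.05,0,-0.04,0],[0,0,0,0]]]'|grep -E "pos|force";python3 -m handwheel '[[[0.05,0,0,0],[0,0,0,0]]]'|grep -E "pos|force"
```

```text
ee_pos: [0.6214, 0.1117, -0.0183]
ft_force: [-2.4, 2.6, 3.4]
ee_pos: [0.6215, 0.1118, -0.0184]
ft_force: [-3.2, 2.7, 9.1]
```

```bash
python3 -m handwheel '[[[-0.05,0,0,0],[0,0,0,0],[0,0,0,0],[0,0,0,0],[-2,0,0,0]]]' 0.1 20; python3 -m handwheel '[[[-4,0,0,0],[-5,0,0,-0.17],[-3,0,0,-0.17],[0,0,0,-0.17],[0,0,0,-0.17]]]';  python3 -m handwheel '[[[0,0,0,-0.17],[0,0,0,-0.11]]]';python3 - <<'E'
from h import *
from station import r
s=r.state();go(r,[.575,-.349,.14],2.43)
c=r.read_camera("top");
a=c["image"][110:260,140:400,::-1]; cv2.imwrite("pics/t18.png",cv2.resize(a,None,fx=3,fy=3,interpolation=cv2.INTER_CUBIC))
E
```

```text
t: 42.65
ee_pos: [0.62, 0.1103, -0.0004]
tool_rot: [-0.466, 0.525, 0.481, 0.526]
ft_force: [-0.4, 0.2, 0.7]
opening: 0.0789
t: 43.28
ee_pos: [0.6226, 0.1087, 0.1216]
tool_rot: [-0.616, 0.331, 0.629, 0.34]
ft_force: [0.2, 0.2, -1.2]
opening: 0.079
t: 43.52
ee_pos: [0.6224, 0.1086, 0.1208]
tool_rot: [-0.657, 0.241, 0.669, 0.25]
ft_force: [-0.5, -0.9, -0.3]
opening: 0.0787
roll 0.001
pos [622.4 108.6 120.8] head 2.431 shift cm (after roll) [ -2.69  37.73 -26.25] t 43.52 F [-0.5 -0.9 -0.3] open 0.0787 q6 -1.16
```

View pics/t18.png

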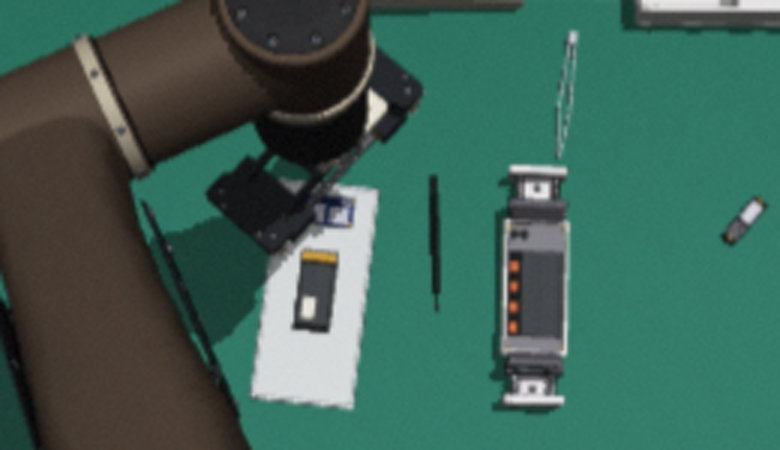

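```bash
python3 -m handwheel '[[[-0.3,4.7,-3.3,0],[-0.3,4.7,-3.3,0],[-0.3,4.7,-3.3,0],[-0.3,4.7,-3.3,0],[-0.3,4.7,-3.3,0]]]'; python3 -m handwheel '[[[-0.3,4.7,-3.3,0],[-0.3,4.7,-3.3,0],[-0.3,4.7,-3.2,0],[0,0,0,0],[0,0,0,0]]]'
python3 - <<'E'
from h import *
from station import r
s=r.state();go(r,[.6145,-.3033,-.0205],2.43)
c=r.read_camera("wrist");
cv2.imwrite("pics/w19.png",c["image"][:,:,::-1])
import pickle;pickle.dump((s,c),open("w19.pkl","wb"))
E
```

```text
t: 44.2
ee_pos: [0.5929, -0.1789, 0.1312]
tool_rot: [-0.656, 0.243, 0.668, 0.253]
ft_force: [-0.6, 0.1, -0.4]
opening: 0.0787
t: 44.82
ee_pos: [0.5747, -0.348, 0.1367]
tool_rot: [-0.656, 0.243, 0.668, 0.253]
ft_force: [-0.4, -0.7, -0.5]
opening: 0.0791
roll -0.005
pos [ 574.7 -348.   136.7] head 2.425 shift cm (after roll) [15.76 -5.88 -0.42] t 44.83 F [-0.4 -0.7 -0.5] open 0.0791 q6 -0.44
```

View pics/w19.png

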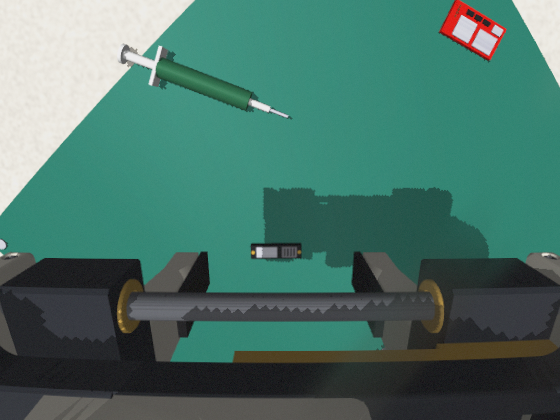

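Run:
```python
import pickle
from h import *
s,c=pickle.load(open("w19.pkl","rb"))
a=c["image"][230:270,236:316,::-1]
cv2.imwrite("pics/w19c.png",cv2.resize(a,None,fx=8,fy=8,interpolation=cv2.INTER_CUBIC))
```

```text
(no output)
```

View pics/w19c.png

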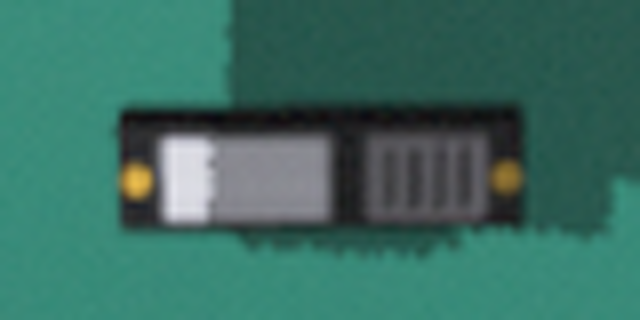

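Run:
```python
import pickle
from h import *
from station import r
s,c=pickle.load(open("w19.pkl","rb"))
k=np.array([(136,181),(508,178),(122,178),(521,177)])/8+[235.6,229.6]
w=px2w(c,k,.007,s); print((w*1000).round(1)); e=w[1]-w[0]; print(np.arctan2(e[1],e[0]),np.linalg.norm(e),np.linalg.norm(w[3]-w[2]))
m=(w[2]+w[3])/2; hd=np.arctan2(e[1],e[0]); print(m)
go(r,[m[0],m[1],-.0205],hd)
```

```text
[[ 634.3 -320.3    7. ]
 [ 597.  -287.9    7. ]
 [ 635.4 -321.8    7. ]
 [ 595.6 -286.8    7. ]]
2.426070137626386 0.04942308100323224 0.05299793515447274
[ 0.61547654 -0.30432113  0.007     ]
roll 0.0
pos [ 575.1 -347.3  137. ] head 2.426 shift cm (after roll) [15.78 -5.79 -0.55] t 44.88 F [ 0.3 -0.   0.1] open 0.0792 q6 -0.44
```

```bash
python3 -m handwheel '[[[3,-2.9,-0.2,0],[4,-2.9,-0.3,0],[4,0,0,0],[3,0,0,0],[1,0,0,0]]]'; python3 -m handwheel '[[[0,0,0,0],[0,0,0,0]]]'
python3 - <<'E'
from h import *
from station import r
go(r,[.615,-.304,-.0203],2.426); print(tool(r.state())[1].round(3))
E
```

```text
t: 45.5
ee_pos: [0.6146, -0.3027, -0.0143]
tool_rot: [-0.656, 0.242, 0.669, 0.251]
ft_force: [-0.3, -0.5, 0.5]
opening: 0.0785
t: 45.75
ee_pos: [0.6167, -0.3047, -0.0106]
tool_rot: [-0.658, 0.242, 0.667, 0.252]
ft_force: [-0.4, -0.0, 0.9]
opening: 0.0792
roll 0.002
pos [ 616.7 -304.7  -10.6] head 2.428 shift cm (after roll) [0.97 0.07 0.16] t 45.75 F [-0.4 -0.   0.9] open 0.0792 q6 -0.51
[[-0.008 -0.655 -0.756]
 [ 0.018 -0.756  0.655]
 [-1.    -0.008  0.018]]
```

```bash
python3 -m handwheel '[[[0.7,0.06,0.1,0],[0,0,0,0],[0,0,0,0]]]'|grep -E "pos|force"
python3 - <<'E'
from h import *
from station import r
go(r,[.615,-.304,-.0203],2.426)
E
```

```text
ee_pos: [0.6143, -0.3045, -0.0191]
ft_force: [-0.0, 0.1, -0.6]
roll 0.001
pos [ 614.3 -304.5  -19.1] head 2.427 shift cm (after roll) [ 0.12 -0.08 -0.03] t 46.12 F [-0.   0.1 -0.6] open 0.0786 q6 -0.51
```

```bash
python3 -m handwheel '[[[0.15,-0.06,0,0],[0,0,0,0]]]'|grep -E "pos|force"; python3 -m handwheel '[[[0,0,0,0],[0,0,0,0],[0,0,0,0],[0,0,0,0]]]' 1 20;python3 -m handwheel '[[[0,0,0,0],[-1,0,0,0],[-3,0,0,0],[-4,0,0,0],[-4,0,0,0]]]'; python3 -m handwheel '[[[0,0,0,0]]]'
python3 - <<'E'
from h import *
from station import r
s=r.state();p,M=tool(s);go(r,[.468,.126,.05],1.469)
c=r.read_camera("wrist");
cv2.imwrite("pics/w20.png",c["image"][:,:,::-1])
for oy in (-.002,0,.002):
  print(oy,[w2px(c,[p+M@np.array((-.0206-.007,.008+oy,sy*.027))],s).round(1)[0].tolist() for sy in(-1,1)])
E
```

```text
ee_pos: [0.6146, -0.3038, -0.021]
ft_force: [-0.3, -0.1, 0.2]
t: 46.88
ee_pos: [0.6147, -0.3039, -0.0208]
tool_rot: [-0.657, 0.242, 0.668, 0.252]
ft_force: [0.3, 1.1, 0.7]
opening: 0.0531
t: 47.5
ee_pos: [0.6159, -0.3061, 0.101]
tool_rot: [-0.657, 0.242, 0.668, 0.252]
ft_force: [-0.5, 0.6, 0.0]
opening: 0.0536
t: 47.62
ee_pos: [0.6184, -0.307, 0.1043]
tool_rot: [-0.66, 0.242, 0.665, 0.252]
ft_force: [0.6, -0.3, -0.7]
opening: 0.0536
roll 0.959
pos [ 618.4 -307.   104.3] head 2.428 shift cm (after roll) [ 5.76 19.42 41.47] t 47.62 F [ 0.6 -0.3 -0.7] open 0.0536 q6 -0.52
-0.002 [[229.5, 260.9], [331.1, 261.1]]
0 [[229.4, 257.5], [331.3, 257.7]]
0.002 [[229.2, 254.0], [331.5, 254.2]]
```

View pics/w20.png

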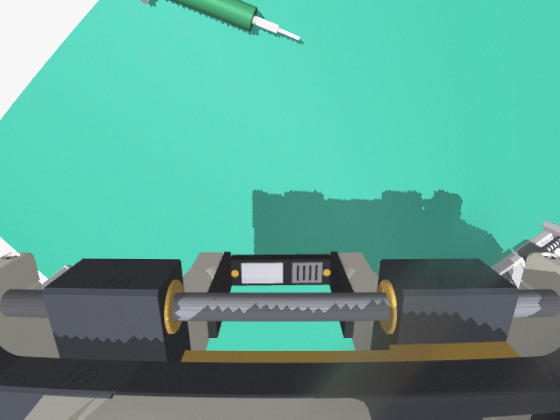

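```bash
python3 -m handwheel '[[[0,0,0,0.16],[0,0,0,0.16],[0,0,0,0.16],[0,0,0,0.16],[0,0,0,0.16]]]'>/dev/null; python3 -m handwheel '[[[0,2.4,5.2,0.159],[0,2.4,5.2,0],[0,2.4,5.2,0],[0,2.4,5.2,0],[0,2.4,5.2,0]]]'
python3 - <<'E'
from h import *
from station import r
go(r,[.4688,.1265,.03],1.469)
E
```

```text
t: 48.92
ee_pos: [0.5135, -0.0374, 0.1045]
tool_rot: [-0.466, 0.524, 0.481, 0.526]
ft_force: [0.6, 1.5, -0.3]
opening: 0.0535
roll -0.001
pos [513.5 -37.4 104.5] head 1.468 shift cm (after roll) [ 7.8   6.01 15.72] t 48.92 F [ 0.6  1.5 -0.3] open 0.0535 q6 -1.95
```

```bash
python3 -m handwheel '[[[0,1.8,5,0],[0,1.8,5,0],[1,2,5.2,0],[2,0,0,0],[1.5,0,0,0]]]'; python3 -m handwheel '[[[0,0,0,0],[0,0,0,0],[0,0,0,0]]]'
python3 - <<'E'
from h import *
from station import r
s=r.state();go(r,[.4688,.1265,-.0178],1.469)
c=r.read_camera("wrist");
cv2.imwrite("pics/w21.png",c["image"][:,:,::-1])
E
```

```text
t: 49.55
ee_pos: [0.4733, 0.1192, 0.0622]
tool_rot: [-0.467, 0.523, 0.481, 0.526]
ft_force: [-1.0, 0.9, -0.4]
opening: 0.0532
t: 49.92
ee_pos: [0.4748, 0.1186, 0.0639]
tool_rot: [-0.466, 0.523, 0.481, 0.527]
ft_force: [0.3, 0.5, -0.2]
opening: 0.0535
roll -0.002
pos [474.8 118.6  63.9] head 1.467 shift cm (after roll) [8.19 0.58 0.58] t 49.92 F [ 0.3  0.5 -0.2] open 0.0535 q6 -2.28
```

View pics/w21.png

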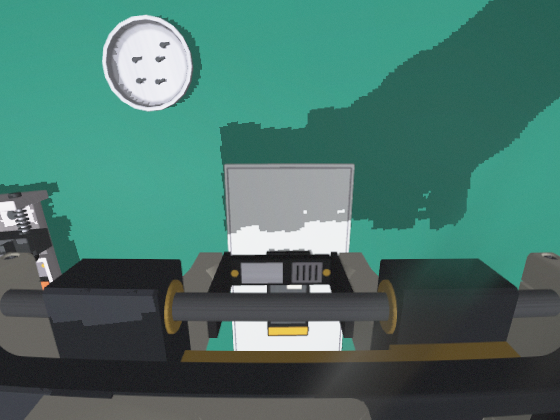

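```bash
python3 -m handwheel '[[[2,0.58,0.58,0],[2,0,0,0],[2,0,0,0],[1.2,0,0,0],[0,0,0,0]]]'|grep -E "pos|force"; python3 -m handwheel '[[[0,0,0,0],[0,0,0,0]]]'|grep -E "pos|force"
python3 - <<'E'
from h import *
from station import r
go(r,[.4688,.1265,-.0178],1.469)
E
```

```text
ee_pos: [0.4681, 0.1263, -0.0089]
ft_force: [0.4, -0.4, -0.5]
ee_pos: [0.4688, 0.1269, -0.0078]
ft_force: [0.3, 0.0, 0.2]
roll -0.001
pos [468.8 126.9  -7.8] head 1.468 shift cm (after roll) [ 1.   -0.01 -0.06] t 50.85 F [0.3 0.  0.2] open 0.0536 q6 -2.3
```

```bash
python3 -m handwheel '[[[0.6,0,-0.05,0],[0,0,0,0],[0,0,0,0]]]'|grep -E "pos|force"; python3 -m handwheel '[[[0.15,0,0,0],[0,0,0,0]]]'|grep -E "pos|force";python3 -m handwheel '[[[0.07,0,0,0],[0,0,0,0]]]'|grep -E "pos|force";python3 -m handwheel '[[[0.05,0,0,0],[0,0,0,0]]]'|grep -E "pos|force"
```

```text
ee_pos: [0.4682, 0.1262, -0.0145]
ft_force: [-0.5, -0.3, -0.6]
ee_pos: [0.4681, 0.1262, -0.0161]
ft_force: [0.4, 0.0, 0.2]
ee_pos: [0.4681, 0.1263, -0.0167]
ft_force: [0.5, 0.1, 0.7]
ee_pos: [0.4682, 0.1263, -0.0172]
ft_force: [-0.4, 0.1, -0.2]
```

```bash
python3 -m handwheel '[[[0.05,0.0,0,0],[0,0,0,0]]]'|grep -E "pos|force"; python3 -m handwheel '[[[0.05,0,0,0],[0,0,0,0]]]'|grep -E "pos|force"
```

```text
ee_pos: [0.4682, 0.1263, -0.0177]
ft_force: [0.4, 0.1, -0.2]
ee_pos: [0.4682, 0.1263, -0.0179]
ft_force: [-1.4, -0.2, 3.1]
```

Contact; release, lift, and look at everything.

```bash
python3 -m handwheel '[[[0,0,0,0],[0,0,0,0],[0,0,0,0],[0,0,0,0],[-1.5,0,0,0]]]' 0.1 20; python3 -m handwheel '[[[-3,0,0,0],[-5,0,0,0],[-5,1,0,0],[-5,4,0,0],[-4,4,0,0]]]'; python3 -m handwheel '[[[0,0,-2,0],[0,0,0,0],[0,0,0,0]]]'
python3 - <<'E'
from h import *
from station import r
s=r.state();go(r,[.4,.05,.2]);c=r.read_camera("wrist");
cv2.imwrite("pics/w22.png",c["image"][:,:,::-1])
import pickle;pickle.dump((s,c),open("w22.pkl","wb"))
E
```

```text
t: 53.1
ee_pos: [0.4675, 0.1255, -0.0039]
tool_rot: [-0.466, 0.524, 0.481, 0.526]
ft_force: [0.2, 0.8, -0.2]
opening: 0.0787
t: 53.72
ee_pos: [0.3814, 0.131, 0.2184]
tool_rot: [-0.466, 0.523, 0.481, 0.527]
ft_force: [-0.2, 1.1, 0.4]
opening: 0.079
t: 54.1
ee_pos: [0.3801, 0.1109, 0.2156]
tool_rot: [-0.466, 0.524, 0.481, 0.526]
ft_force: [-0.1, -0.1, 0.3]
opening: 0.079
pos [380.1 110.9 215.6] head 1.467 shift cm (after roll) [ 1.43 -2.63 -5.87] t 54.1 F [-0.1 -0.1  0.3] open 0.079 q6 -2.43
```

View pics/w22.png

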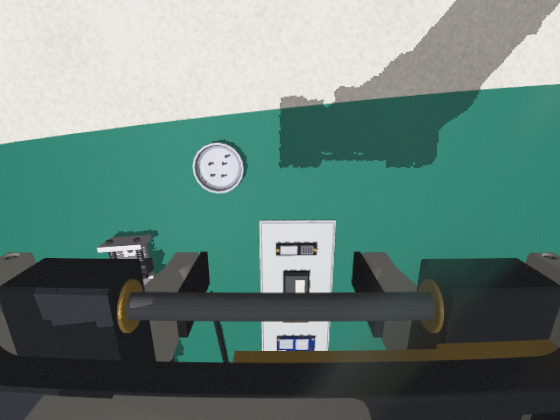

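```bash
python3 -m handwheel '[[[0,-1,-5.5,0],[0,-1,-5.5,0],[0,-1,-5.5,0],[0,-1,-5.5,0],[0,-1,-5.5,0]]]' >/dev/null; python3 -m handwheel '[[[0,-1,-5.5,0],[0,-1,-5.5,0],[0,-1,-5.5,0],[0,-1,-5.5,0],[0,0,0,0]]]'; python3 -m handwheel '[[[0,0,0,0],[0,0,0,0]]]'>/dev/null
python3 - <<'E'
from h import *
import h
from station import r
c=r.read_camera("top")
a=c["image"][120:260,140:400,::-1]; cv2.imwrite("pics/t23.png",cv2.resize(a,None,fx=3,fy=3,interpolation=cv2.INTER_CUBIC))
h.BG=c["image"][175,345].astype(int)
print("phone",segrect(c,(300,160,335,260),.026))
h.BG=c["image"][238,235].astype(int);h.TH=45; print(h.BG)
m=segrect
for n,b,z in [("batt",(234,196,256,234),.009),("board",(236,178,266,199),.008),("speaker",(230,222,256,242),.010)]: print(n,segrect(c,b,z))
s=r.state(); c=r.read_camera("scene"); a=c["image"][120:300,180:380,::-1]; cv2.imwrite("pics/s23.png",cv2.resize(a,None,fx=3.3,fy=3.3,interpolation=cv2.INTER_CUBIC)); print(s['t'],s['ee_pos'])
E
```

```text
t: 55.4
ee_pos: [0.4181, -0.3937, 0.2036]
tool_rot: [-0.464, 0.525, 0.481, 0.527]
ft_force: [-0.3, 1.5, -0.0]
opening: 0.0788
phone ([526.4, -90.8, 279.6, 97.2], np.float64(0.007), [300, 164, 35, 96, 2339])
[207 212 213]
batt ([536.7, 118.3, 73.8, 38.3], np.float64(-0.1), [237, 196, 16, 25, 299])
board ([615.6, 111.7, 56.3, 21.3], np.float64(-1.562), [238, 178, 20, 8, 95])
speaker ([468.7, 124.7, 54.1, 17.8], np.float64(1.468), [233, 227, 19, 8, 95])
55.7 [ 0.41898453 -0.38943143  0.20681666]
```

View pics/t23.png

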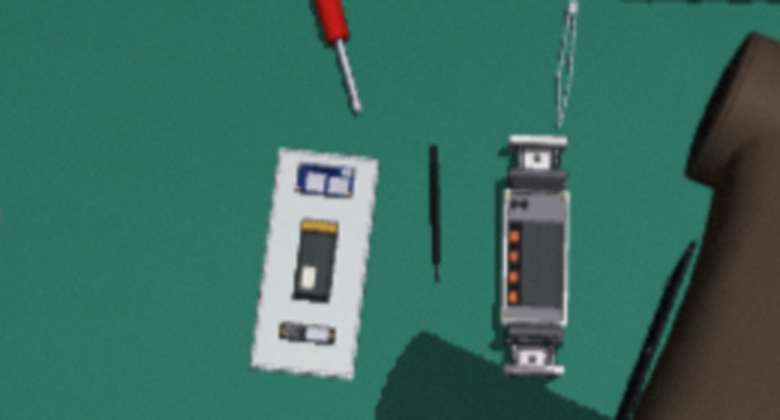

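View pics/s23.png

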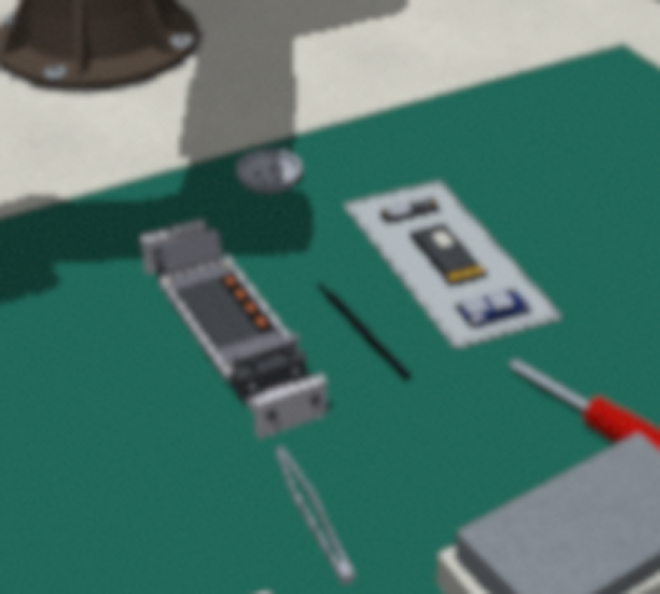

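Run:
```python
from h import *
import h
from station import r
c=r.read_camera("top")
im=c["image"]
h.BG=im[238,235].astype(int)
for th in (45,80):
  h.TH=th
  for n,b,z in [("batt",(236,190,254,223),.009),("board",(237,172,260,188),.008),("speaker",(231,225,254,238),.010)]: print(n,segrect(c,b,z))
a=im[165:250,215:275,::-1]; cv2.imwrite("pics/t24.png",cv2.resize(a,None,fx=7,fy=7,interpolation=cv2.INTER_CUBIC))
h.BG=im[175,345].astype(int);h.TH=28
print("mat",segrect(c,(220,165,272,250),.003))
```

```text
batt ([540.5, 117.9, 82.2, 38.3], np.float64(-0.1), [237, 193, 16, 28, 338])
board ([621.4, 110.2, 57.3, 32.5], np.float64(1.466), [238, 174, 21, 12, 159])
speaker ([468.7, 124.7, 54.1, 17.8], np.float64(1.468), [233, 227, 19, 8, 95])
batt ([540.1, 118.3, 80.6, 36.9], np.float64(-0.1), [237, 193, 16, 28, 314])
board ([620.8, 110.6, 55.6, 31.2], np.float64(1.466), [239, 174, 19, 12, 118])
speaker ([467.9, 125.0, 53.8, 16.1], np.float64(1.468), [233, 228, 19, 7, 73])
mat ([539.7, 119.4, 223.0, 102.3], np.float64(-0.105), [223, 169, 44, 78, 2594])
```

View pics/t24.png

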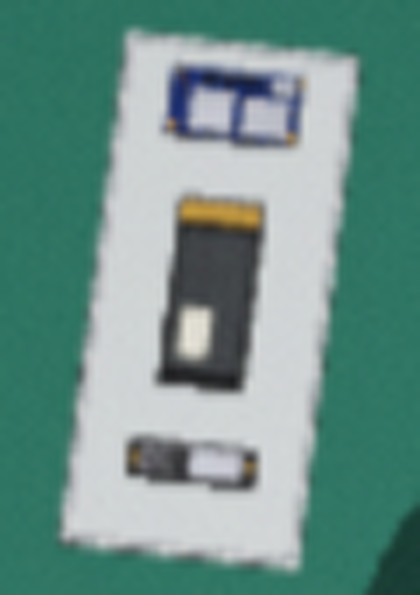

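Run:
```python
import pickle
from h import *
from station import r
s,c=pickle.load(open("w11.pkl","rb"))
def corners(z,ctr=(.5434,-.0948),a=-.0205):
    return [(ctr[0]+sx*.066*np.cos(a)-sy*.031*np.sin(a),ctr[1]+sx*.066*np.sin(a)+sy*.031*np.cos(a),z) for sx in(-1,1) for sy in(-1,1)]
for z in (.026,.034): print(z,w2px(c,corners(z),s).round(1).tolist())
a=c["image"][125:295,230:335,::-1]; cv2.imwrite("pics/w11c.png",cv2.resize(a,None,fx=3.5,fy=3.5,interpolation=cv2.INTER_CUBIC))
t=r.read_camera("top"); 
for z in (.026,.034): print(z,w2px(t,corners(z)).round(1).tolist())
a=t["image"][155:255,295:350,::-1]; cv2.imwrite("pics/t25.png",cv2.resize(a,None,fx=6,fy=6,interpolation=cv2.INTER_CUBIC))
```

```text
0.026 [[253.9, 181.8], [307.4, 181.8], [256.3, 283.2], [304.7, 283.3]]
0.034 [[253.3, 183.2], [308.0, 183.2], [255.9, 286.4], [305.2, 286.5]]
0.026 [[328.2, 227.8], [306.7, 227.2], [328.7, 183.1], [307.6, 182.5]]
0.034 [[328.5, 227.4], [306.9, 226.8], [329.0, 182.5], [307.7, 181.9]]
```

View pics/w11c.png

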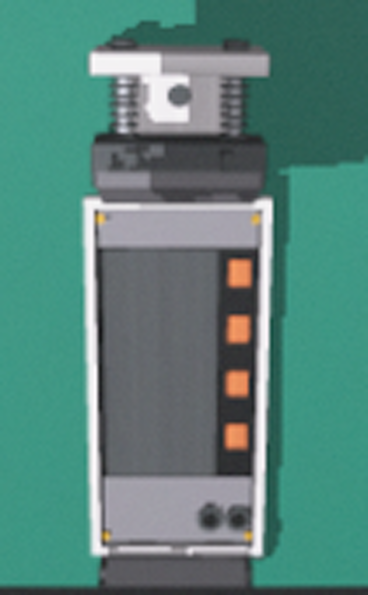

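View pics/t25.png

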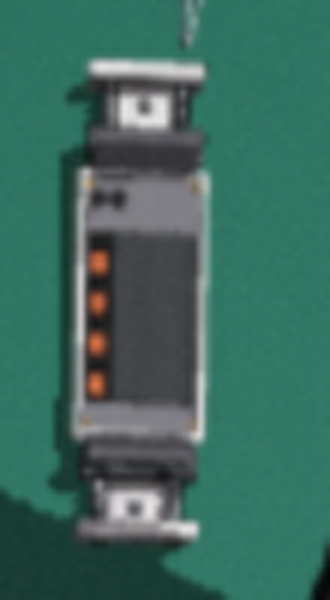

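Run:
```python
from station import r
print(r.job_done(), r.state()['t'])
```

```text
the job is handed in; nothing more can be done
the job is handed in; nothing more can be done
```

The phone is home in the spring-jaw holder and the three parts are in one column on the mat. I handed the job in at about 56 s of the 99 s.

- **Phone:** I pressed it down level. The jaws spread at about 5 N and snapped past. It then bottomed at 18 mm with about 12 N. After release, its edges in the wrist and top pictures match the home height to within about 1 mm. The lip over the rim shows clearly at the robot-side end and less clearly at the far end.
- **Column, final top picture:** all three parts follow the mat's direction (about −0.10 rad).
  - The battery is within about 1.5 mm of the mat's centre.
  - The blue board lies behind it with a gap of about 25.5 mm.
  - The loudspeaker bar lies in front with a gap of about 24 mm.
- **Other things:** I did not touch the red boards, spudger, tweezers, syringe or bottle. No wrist force I read went above about 15 N.

**What disagreed or went wrong:**
- **Fingertip position:** the real fingertips sit about 23 mm behind the reported TCP. My first grasp closed above the phone without moving it. I then touched the bench to measure the offset (about 15 N) and allowed for it from there.
- **Tool tilt:** the last joint reached its stop of −3.03 rad during one turn; it read exactly −3.03, not beyond. That left the tool tilted by about 0.02 rad for the board and loudspeaker, so I set those two down slightly out of level, up to about 1 mm end to end. Both looked flat and straight afterwards.

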